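Pack and close a medicine kit case

TASK

Pack the open kit case on the packing bench: first take the old empty carton out of it and put it in the cardboard waste tray, then stand every dosing syringe that is out on the bench, nozzle down, in the round holder cup inside the case and stand every brown syrup bottle upright on the case floor beside the cup. With everything in, shut the lid fully, and then fold the latch on its front down until it lies flat against the case. Leave the white jar, the full carton and the tape roll where they are.

Things in the scene. Friction and masses are not known exactly. Their poses are not given: they have to be found in the camera images.
- case: blue plastic case base, open box 170 (x) x 280 (y) x 65 mm high, walls and floor 5 mm, fixed to the bench. Origin: centre of its underside on the bench; +x points to the hinge side (away from the robot), y along its length, z up. Its left (+y) part holds the cup, its right part is free floor (the bay)
- cup (a point): centre of the inner floor (9 mm above the bench) of the white holder cup fixed in the case at x -20, y +85 mm of the case: round, inner radius 26 mm, outer radius 30 mm, inside 75 mm deep, rim 84 mm above the bench. Axes as the case
- bay (a point): centre of the free floor of the case beside the cup, at x 0, y -60 mm of the case, on the floor 5 mm above the bench. Free floor: 160 mm along x, and along y from -75 to +115 mm of this point (where the cup begins). Axes as the case
- hinge (a point): middle of the lid's hinge line on the case's rear rim: x +85, y 0, z 65 mm of the case; the hinge axis runs along the case's y
- lid (a joint): lid angle in rad: 0 shut, grows as it swings up and back (about 1.6 upright-open, stop at 1.9). The blue lid is a shell 170 x 280 mm and 75 mm deep; shut, its top is 140 mm above the bench. Its stiff hinge holds it at any angle; about 2 to 4 N at the handle moves it, and it must be pulled or pressed all the way
- handle (a point): middle of the black bar handle on the lid's front: round bar 10 mm thick, 84 mm long along the case's y, 37 mm clear of the lid's front face, 212 mm from the hinge line along the lid and 20 mm towards the lid's top from its rim. It stands on top when the lid is open and faces the robot, 85 mm above the bench, when shut
- latch (a joint): latch angle in rad: 0 lies flat against the lid's front, grows as its free end swings out and up (pi/2 straight out, stop at 1.8). It stays where it is left; about 1.5 N at its end turns it
- latch_end (a point): free end of the latch: steel plate 34 mm wide (case y), 6 mm thick, 52 mm long, carried by the lid's front at y -95 mm of the case. With the lid shut its pivot is 95 mm above the bench, 3 mm in front of the lid, and when flat its free end points down, 43 mm above the bench
- tray: cardboard waste tray, open box 170 (x) x 200 (y) x 40 mm high, walls 5 mm, fixed. Origin: centre of its underside, z up
- carton: old empty carton, white with a blue band, 115 (x) x 45 (y) x 45 mm (z), 30 g, lying on the case's free floor at the start. Origin: centre of its underside
- carton_mid (a point): middle of the empty carton
- syringe1: white dosing syringe lying on the bench, 125 mm long, about 30 g (may be absent). Origin: on its axis at mid-length, 7.5 mm up when lying; +x from nozzle to grey plunger. Nozzle 6 mm thick, 10 long; barrel 15 thick from x -52 to +30 mm; finger wings 24 (y) x 15 (z) at x +32; plunger 8 thick, its end disc 14 across
- nozzle1 (a point): nozzle end of syringe1, on its axis 62.5 mm from mid-length
- syringe2: white dosing syringe lying on the bench, 125 mm long, about 30 g (may be absent). Origin: on its axis at mid-length, 7.5 mm up when lying; +x from nozzle to grey plunger. Nozzle 6 mm thick, 10 long; barrel 15 thick from x -52 to +30 mm; finger wings 24 (y) x 15 (z) at x +32; plunger 8 thick, its end disc 14 across
- nozzle2 (a point): nozzle end of syringe2, on its axis 62.5 mm from mid-length
- syringe3: white dosing syringe lying on the bench, 125 mm long, about 30 g (may be absent). Origin: on its axis at mid-length, 7.5 mm up when lying; +x from nozzle to grey plunger. Nozzle 6 mm thick, 10 long; barrel 15 thick from x -52 to +30 mm; finger wings 24 (y) x 15 (z) at x +32; plunger 8 thick, its end disc 14 across
- nozzle3 (a point): nozzle end of syringe3, on its axis 62.5 mm from mid-length
- bottle1: brown syrup bottle with white cap standing on the bench, 105 mm high, body 42 mm across and straight up to 77 mm, cap 26 mm across, about 140 g (may be absent). Origin: centre of its underside, z towards the cap
- bottle2: brown syrup bottle with white cap standing on the bench, 105 mm high, body 42 mm across and straight up to 77 mm, cap 26 mm across, about 140 g (may be absent). Origin: centre of its underside, z towards the cap
- jar: bystander: short wide white jar, 58 mm across, 60 mm high, standing. Origin: centre of its underside
- full_carton: bystander: full carton standing upright, 50 x 50 x 120 mm. Origin: centre of its underside
- tape: bystander: roll of brown tape lying flat, 90 mm across, 30 mm high. Origin: centre of its underside
There are look-alikes about, which are no part of the job. Leave any purple look-alike of the syringe3 alone. Leave any turquoise look-alike of the syringe2 alone.

How it is judged:
By the outcome, as a careful person would: the job done as asked, in the order asked, and still so for the second after the job is handed in, with the robot touching nothing.
Of syringe1, syringe2, syringe3 only 2 to 3 are there at a start; the rules pass over those that are not, and their reading is None.
Of bottle1, bottle2 only 1 to 2 are there at a start; the rules pass over those that are not, and their reading is None.
At some moment in a run one of carton, syringe1, syringe2, syringe3 may be knocked a few centimetres aside while the robot is not near it.
Once in a run the grip may slacken for a moment while it holds something.
It also fails if it takes over 210 s, if anything falls off the work surface, if the arm or the gripper's body presses on something with over 40 N, if the wrist force passes 120 N, or if a joint passes its speed limit or range.

ROBOT

A 6-joint arm with a two-finger parallel gripper is mounted at the origin on the work surface. World frame = base frame: x ahead of the robot, y to its left, z up, the work surface at z = 0. Lengths are in m, angles in rad, forces in N, time in s.
With the tool pointing down it reaches from about 0.375 to 0.9 m from the base axis. Payload 3.1 kg.
Tool frame: the origin (TCP) lies between the finger pads; the fingertips stand 19 mm ahead of it and the grasp point (between the pads) is the TCP; z points along the fingers, y is the line along which they close (so a half turn about z gives the same grasp; the last joint's range is limited). The gripper opens to 87 mm and grips with 3 to 60 N. Pads are 19 mm wide; open, the fingers measure 117 mm over their backs; the gripper's body (75 mm by 190 mm) begins 51 mm behind the grasp point.
Start: joints at [-1.47, 0.527, 1.433, -0, 1.181, -0.178], TCP at [0.172, -0.601, 0.242] pointing down, gripper open.
Joint ranges: [-3.08, 3.08], [-0.75, 2.2], [0.22, 2.44], [-1.43, 4.57], [0, 2.65], [-2.85, 2.85]. Speed limits (rad/s): [2.79, 2.79, 3.14, 3.14, 3.14, 3.14].

INTERFACE

Orientations are given as a unit quaternion [x, y, z, w].
In Python, from rig import telemetry, viewer, hand_in gives the robot as it stands. The module is installed in compiled form; this text tells all that it offers.
- The arm moves only by the shell command python3 -m creep 'ROWS' [FORCE]. ROWS is JSON, a list of rows, each an object with "translation": the shift along the tool's x, y, z in mm, a list of three; "roll": the turn about the tool's z in degrees; "gripper": the finger opening in mm, from 0 to 87. In form: [{"translation": [tx, ty, tz], "roll": roll, "gripper": gripper}, ...]. A call has 1 to 5 rows; each row is the pose to reach, as a shift and turn from the pose commanded when the call began, along the tool's axes at that moment; what a row does not reach only later rows make up. A row lasts 1/12 s, in which the tool goes at most 41.7 mm and 7.16 degrees, less where a joint would pass 70% of its speed; a pose out of reach is approached as far as the arm can. A call with a gripper value outside its range is refused whole. The fingers move at their own pace and stop on an object; FORCE is the grip in N (left out, the last holds). Time passes only in rows, so rows that repeat a pose let the fingers close. It gives the time, the measured TCP pose, the force, the opening and the grip force at its end, in the units of the state.
- telemetry.get_obs(): the state, without advancing time (a new reading comes with each control period).
- viewer.camera(name): name is "side" or "top" or "wrist"; returns the picture (480x640x3 uint8, blue, green, red); there is no depth.
- viewer.camera_info(name): a dict with "intrinsics" (3x3 intrinsics, pixels), "rvec" (rotation vector, rad) and "tvec" (3), from world to camera coordinates, as OpenCV has them; the wrist camera has in their place "hand_eye" (4x4, takes a point from camera to tool coordinates, whose origin is the TCP and whose axes are the flange's). Camera axes: x right, y down, z forward; pixel columns grow to the right and rows downward; lengths in m; the calibration is good to about 2 mm. The wrist camera is an equidistant fisheye: a pixel r from the principal point sees the ray r / f radians off the axis. A picture is of the moment at which its call begins: read the wrist's pose just before it. camera_info takes no time and is no camera call.
- hand_in(): hands the job in; it is judged then, once.
Trained networks look in the newest picture that a camera, given by its name, has taken for a name from the list of things; names that differ only in an ending like _2 or _b are one class to them, and where a whole thing is asked for, a point or a joint stands for the part that bears it (a point fixed in the world has none). Each returns a list of dicts, best first, with "p" (0 to 1); they miss things now and then, are a little off and sometimes report something else, mostly with a low value. They report only what shows in the picture. A call takes as long as a camera call. They do not tell look-alikes from the thing itself.
- viewer.recognise(camera, thing): "bbox" ([left, top, width, height] in pixels, round what is visible of it).
The state is a dict: "time": time; "q": joint angles; "joint_velocities": joint speeds; "joint_torque": joint torques, N m; "position": TCP position; "tool_rot": TCP orientation; "ft_force": force on the tool from outside, world axes, zero at the start; "moment": the same for the moment, N m; "grip_width": finger opening in m; "grip_force": force on a finger pad.
Only numpy, scipy, OpenCV 4.12 (cv2) and the standard library are available. Lean on these libraries where they do the work, as an engineer would, in place of code of your own. Each camera call takes 0.05 s, during which the arm holds its last target. There are 200 camera calls.

## Working session

There is one attempt and no reset: what is moved stays moved. The work goes in short steps, Python scripts to look and compute and a shell command to move; the robot and the scene stay as the last step left them, time stands still between calls to the robot, and variables do not carry over. Pictures are saved under pics/ and viewed, at most 14 in all, crops included, and the job is handed in when it is done.

```bash
mkdir -p pics
cat > h.py <<'E'
import numpy as np, cv2
from scipy.spatial.transform import Rotation as R
from rig import telemetry, viewer, hand_in
def ray(cam,uv,obs=None):
    I=viewer.camera_info(cam); K=np.array(I["intrinsics"])
    if cam=="wrist":
        o=obs or telemetry.get_obs(); H=np.array(I["hand_eye"])
        d=np.array([(uv[0]-K[0,2])/K[0,0],(uv[1]-K[1,2])/K[1,1]]); r=np.hypot(*d)
        v=np.r_[d/max(r,1e-9)*np.sin(r),np.cos(r)]
        Rt=R.from_quat(o["tool_rot"]).as_matrix()
        return Rt@H[:3,3]+np.array(o["position"]),Rt@(H[:3,:3]@v)
    Rm=R.from_rotvec(np.ravel(I["rvec"])).as_matrix(); t=np.ravel(I["tvec"])
    return -Rm.T@t, Rm.T@(np.linalg.inv(K)@np.r_[uv,1.])
def at_z(cam,uv,z,obs=None):
    p,d=ray(cam,uv,obs); return p+d*(z-p[2])/d[2]
def proj(cam,P):
    I=viewer.camera_info(cam); K=np.array(I["intrinsics"])
    return cv2.projectPoints(np.atleast_2d(np.array(P,float)),np.array(I["rvec"],float),np.array(I["tvec"],float),K,None)[0][:,0]
def tri(c1,u1,c2,u2):
    p,d=ray(c1,u1); q,e=ray(c2,u2); A=np.c_[d,-e]; s=np.linalg.lstsq(A,q-p,rcond=None)[0]
    a,b=p+s[0]*d,q+s[1]*e; return (a+b)/2,np.linalg.norm(a-b)
def to_tool(dw,o=None):
    o=o or telemetry.get_obs(); return R.from_quat(o["tool_rot"]).inv().apply(dw)*1000
def go(P,yaw=None):
    """print tool shift (mm) to world P; roll so tool y (closing line) lies at world angle yaw deg"""
    o=telemetry.get_obs(); M=R.from_quat(o["tool_rot"]).as_matrix()
    s=to_tool(np.array(P)-o["position"],o); cur=np.degrees(np.arctan2(M[1,1],M[0,1]))
    out=[np.round(s,1)]
    if yaw is not None:
        d=(yaw-cur+90)%180-90; out.append(("roll",round(-d,1),"q6",round(np.degrees(o["q"][5]),1)))
    print(*out, "z",round(o["position"][2],4)); return s
E
python3 - <<'E'
from h import *
o=telemetry.get_obs(); print(o)
for c in ["top","side","wrist"]:
    cv2.imwrite(f"pics/{c}0.png",viewer.camera(c)); print(c,viewer.camera_info(c))
for t in ["case","tray","carton","syringe1","bottle1","jar","full_carton","tape","handle","latch_end"]:
    for c in ["top","side"]:
        print(t,c,[(np.round(d["bbox"]).astype(int).tolist(),round(d["p"],2)) for d in viewer.recognise(c,t)])
E
```

```text
{'time': 0.0, 'q': array([-1.47048074e+00,  5.28447473e-01,  1.43391011e+00, -1.17363703e-05,
        1.18142878e+00, -1.78485501e-01]), 'joint_velocities': array([-2.57377010e-04,  9.23670565e-04, -9.75645845e-04, -7.41950013e-05,
        1.05668026e-03, -1.80145181e-03]), 'joint_torque': array([-8.53185520e-04, -4.40046108e+01, -1.76593530e+01,  6.31885557e-02,
        5.84216556e-02, -1.70309236e-04]), 'position': array([ 0.17196413, -0.6001423 ,  0.24058062]), 'tool_rot': array([ 9.90298562e-01,  1.38951627e-01,  3.74373385e-05, -1.09623137e-03]), 'ft_force': array([-1.02875067, -0.29666746,  0.14750362]), 'moment': array([ 0.03075135,  0.04610237, -0.0242711 ]), 'grip_force': 0.0, 'grip_width': 0.08692012191959046}
top {'intrinsics': array([[563.49955038,   0.        , 324.54514775],
       [  0.        , 563.49955038, 239.69120996],
       [  0.        ,   0.        ,   1.        ]]), 'rvec': array([ 2.19724361, -2.1340696 ,  0.12985445]), 'tvec': array([0.01705055, 0.57205666, 1.67343929])}
side {'intrinsics': array([[441.95540064,   0.        , 317.80656808],
       [  0.    
[... 1389 characters left out ...]
 16], 0.54)]
bottle1 side [([350, 142, 15, 39], 0.66)]
jar top [([468, 233, 25, 21], 0.85), ([411, 260, 79, 68], 0.67), ([297, 147, 118, 117], 0.26)]
jar side [([362, 139, 12, 26], 0.81), ([199, 114, 109, 143], 0.74)]
full_carton top [([228, 172, 23, 23], 0.98), ([362, 219, 18, 42], 0.59)]
full_carton side [([164, 295, 47, 59], 0.58)]
tape top [([194, 225, 28, 27], 0.73), ([432, 187, 28, 30], 0.56)]
tape side [([302, 152, 29, 29], 0.8), ([198, 117, 105, 137], 0.61)]
handle top [([305, 147, 108, 63], 0.93), ([297, 148, 116, 116], 0.59)]
handle side [([201, 117, 104, 138], 0.96)]
latch_end top [([391, 170, 12, 8], 0.44), ([297, 147, 117, 122], 0.36)]
latch_end side [([262, 120, 15, 18], 0.61)]
```

View pics/top0.png

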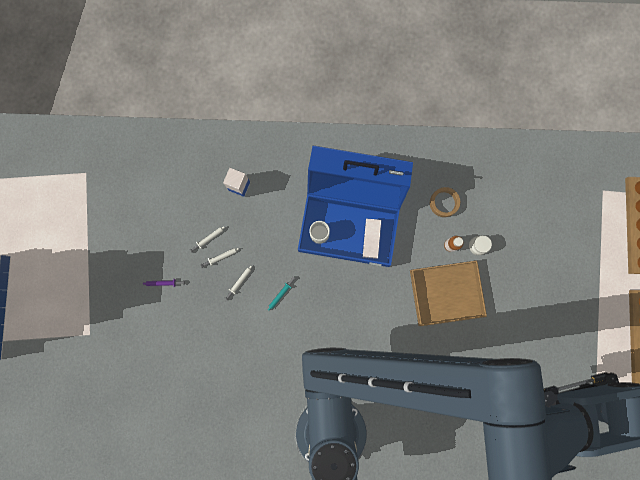

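View pics/side0.png

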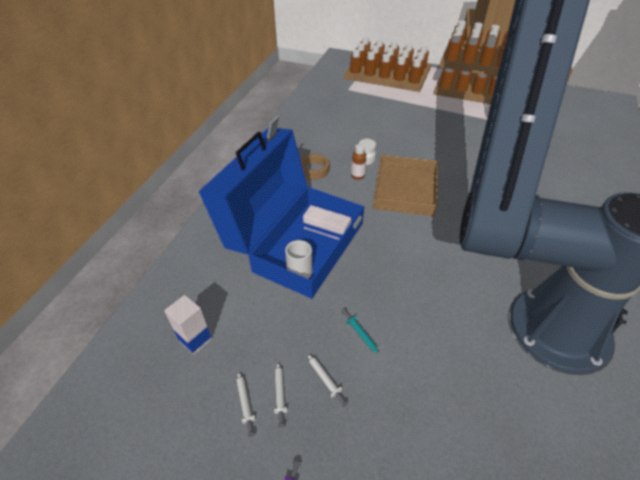

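Run:
```python
from h import *
a=cv2.imread("pics/top0.png")
cv2.imwrite("pics/c1.png",cv2.resize(a[140:330,290:500],None,fx=3.2,fy=3.1,interpolation=cv2.INTER_CUBIC) if 0 else cv2.resize(a[140:330,290:500],None,fx=3.1,fy=3.1,interpolation=cv2.INTER_CUBIC))
cv2.imwrite("pics/c2.png",cv2.resize(a[215:315,135:310],None,fx=4.5,fy=4.5,interpolation=cv2.INTER_CUBIC))
```

```text
(no output)
```

View pics/c1.png

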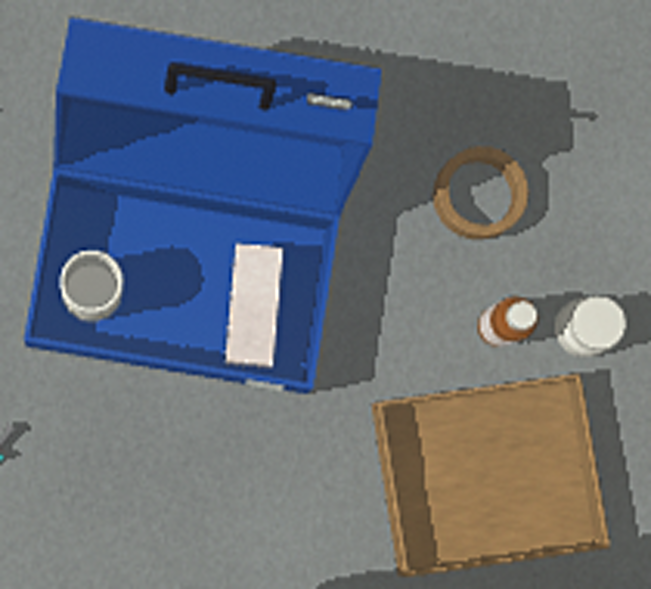

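View pics/c2.png

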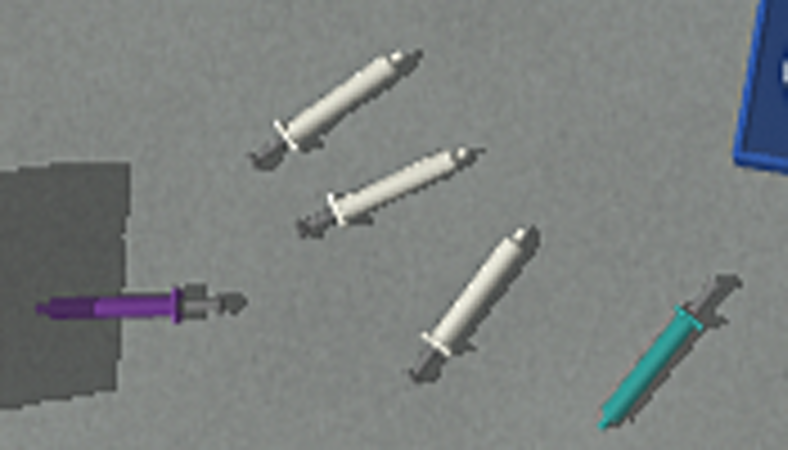

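```bash
cat > m.py <<'E'
from h import *
f1=lambda p:(p[0]/3.1+290-.35,p[1]/3.1+140-.35); f2=lambda p:(p[0]/4.5+135-.4,p[1]/4.5+215-.4)
T=lambda p,z:at_z("top",p,z)[:2]
fl,fr,rl,rr=[T(f1(p),.065) for p in [(27,345),(312,389),(57,172),(337,217)]]
print("case rim",fl,fr,rl,rr, np.linalg.norm(fl-fr),np.linalg.norm(rl-rr),np.linalg.norm(fl-rl),np.linalg.norm(fr-rr))
c=(fl+fr+rl+rr)/4; y=(fl-fr+rl-rr); yaw=np.degrees(np.arctan2(y[1],y[0]))-90
print("case",c,"yaw",yaw)
a=np.radians(yaw);ex=np.r_[np.cos(a),np.sin(a)];ey=np.r_[-ex[1],ex[0]]
cup=c-.020*ex+.085*ey; print("cup pred",cup,"meas",T(f1((93,284)),.084))
k=[T(f1(p),.05) for p in [(236,244),(282,248),(272,366),(226,361)]]; cc=sum(k)/4; d=k[0]+k[1]-k[2]-k[3]
print("carton",cc,np.degrees(np.arctan2(d[1],d[0])),np.linalg.norm(d)/2,np.linalg.norm(k[0]-k[1]), "case frame",(cc-c)@ex,(cc-c)@ey)
k=[T(f1(p),.04) for p in [(375,405),(580,376),(607,543),(402,574)]]; cc=sum(k)/4; d=k[0]+k[1]-k[2]-k[3]
print("tray",cc,np.degrees(np.arctan2(d[1],d[0])),np.linalg.norm(d)/2,np.linalg.norm(k[0]-k[1]))
print("bottle",T(f1((522,316)),.105),"jar",T(f1((598,323)),.06))
print("tape",T(f1((481,193)),.03))
for n,p,q in [("A",(405,50),(287,135)),("B",(472,152),(337,208)),("C",(526,232),(436,343))]:
    P,Q=T(f2(p),.0075),T(f2(q),.0075); d=Q-P;L=np.linalg.norm(d);d/=L
    print(n,"noz",P,"wing",Q,"L",L,"(exp .0945) axis deg",np.degrees(np.arctan2(d[1],d[0])))
E
python3 m.py
```

```text
case rim [0.53178874 0.11042382] [ 0.49767705 -0.1626106 ] [0.70040314 0.08716168] [ 0.66451033 -0.18416282] 0.2751570491249547 0.27368828306139337 0.17021146810879903 0.1682196192338611
case [ 0.59859481 -0.03729698] yaw -7.328010374764091
cup pred [0.58959988 0.04955975] meas [0.58993189 0.04906737]
carton [ 0.57894189 -0.10706419] -3.726801116039747 0.11495782871807012 0.0448328256687358 case frame -0.01059362705519202 -0.07170408847632122
tray [ 0.42249765 -0.33958861] 9.438483890338402 0.1626900926918505 0.20158483321607815
bottle [ 0.5689769  -0.35332214] jar [ 0.56966571 -0.43750658]
tape [ 0.69881011 -0.33081883]
A noz [0.60831617 0.34216831] wing [0.54758347 0.41949921] L 0.09832867823008812 (exp .0945) axis deg 128.14471941078133
B noz [0.5396773  0.29323589] wing [0.49883301 0.3829533 ] L 0.09857723012521065 (exp .0945) axis deg 114.47763174305128
C noz [0.48628889 0.25417221] wing [0.40959807 0.31156128] L 0.09578615458469183 (exp .0945) axis deg 143.19185890476473
```

Run:
```python
from h import *
go([.579,-.107,.16],86.3)
```

```text
[ 527.2 -362.7   81.6] ('roll', np.float64(19.7), 'q6', np.float64(-10.2)) z 0.2415
```

```bash
python3 -m creep '[{"translation":[0,0,0],"roll":20,"gripper":60},{"translation":[0,0,0],"roll":20,"gripper":60},{"translation":[0,0,0],"roll":20,"gripper":60}]' 10
python3 -m creep '[{"translation":[24,-32,5],"roll":0,"gripper":60},{"translation":[48,-64,10],"roll":0,"gripper":60},{"translation":[72,-96,15],"roll":0,"gripper":60},{"translation":[96,-128,20],"roll":0,"gripper":60},{"translation":[120,-160,25],"roll":0,"gripper":60}]' >/dev/null
python3 -m creep '[{"translation":[24,-32,5],"roll":0,"gripper":60},{"translation":[48,-64,10],"roll":0,"gripper":60},{"translation":[72,-96,15],"roll":0,"gripper":60},{"translation":[96,-128,20],"roll":0,"gripper":60},{"translation":[120,-160,25],"roll":0,"gripper":60}]'
python3 - <<'E'
from h import *
go([.579,-.107,.13],86.3)
cv2.imwrite("pics/top1.png",viewer.camera("top"))
for t in ["carton","bottle1"]: print(viewer.recognise("top",t))
E
```

```text
time: 1.4
position: [0.172, -0.6008, 0.2415]
tool_rot: [0.999, -0.038, 0.0, -0.0]
ft_force: [-0.2, 0.2, -0.5]
grip_width: 0.0742
grip_force: 0.0
time: 2.23
position: [0.435, -0.297, 0.1916]
tool_rot: [0.999, -0.035, 0.0, 0.0]
ft_force: [0.8, -0.8, 0.5]
grip_width: 0.0602
grip_force: 0.0
[ 130.2 -199.8   61.6] ('roll', np.float64(-0.3), 'q6', np.float64(47.6)) z 0.1916
[{'bbox': [363.8, 219.7, 16.6, 41.0], 'p': 0.84}]
[{'bbox': [445.1, 236.2, 18.4, 18.3], 'p': 0.68}]
```

```bash
python3 -m creep '[{"translation":[22,-33,10],"roll":0,"gripper":60},{"translation":[44,-66,20],"roll":0,"gripper":60},{"translation":[66,-100,31],"roll":0,"gripper":60},{"translation":[87,-133,41],"roll":0,"gripper":60},{"translation":[109,-167,52],"roll":0,"gripper":60}]' >/dev/null
python3 -m creep '[{"translation":[21,-33,10],"roll":0,"gripper":60},{"translation":[21,-33,10],"roll":0,"gripper":60}]'
python3 - <<'E'
from h import *
go([.579,-.107,.04],86.3)
cv2.imwrite("pics/w1.png",viewer.camera("wrist"))
E
```

```text
time: 2.97
position: [0.5802, -0.1044, 0.1282]
tool_rot: [0.999, -0.033, 0.001, -0.001]
ft_force: [-0.4, -0.1, -0.1]
grip_width: 0.0601
grip_force: 0.0
[-1.1  2.8 88.2] ('roll', np.float64(-0.1), 'q6', np.float64(72.6)) z 0.1282
```

View pics/top1.png

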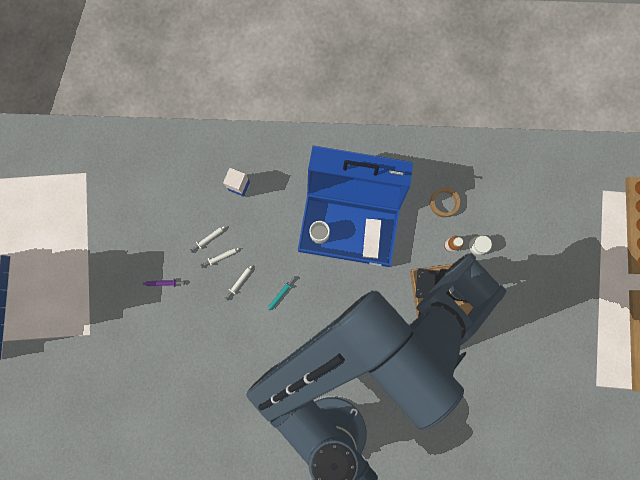

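View pics/w1.png

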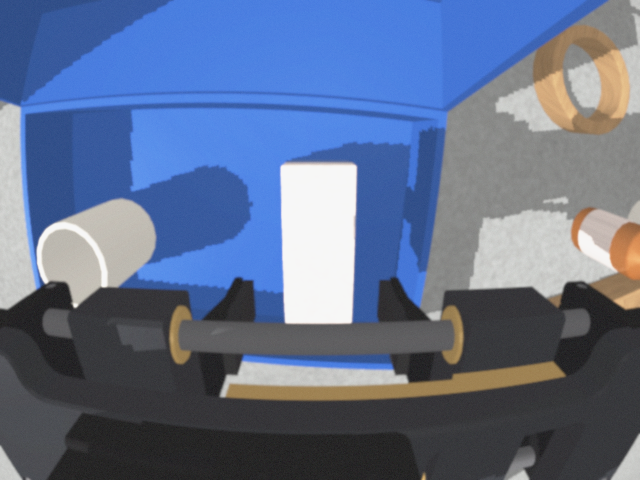

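```bash
python3 -m creep '[{"translation":[-1,3,30],"roll":0,"gripper":60},{"translation":[-1,3,60],"roll":0,"gripper":60},{"translation":[-1,3,88],"roll":0,"gripper":60},{"translation":[-1,3,88],"roll":0,"gripper":60}]'
python3 -m creep '[{"translation":[0,0,0],"roll":0,"gripper":20},{"translation":[0,0,0],"roll":0,"gripper":20},{"translation":[0,0,0],"roll":0,"gripper":20},{"translation":[0,0,0],"roll":0,"gripper":20},{"translation":[0,0,0],"roll":0,"gripper":20}]' 12
python3 -m creep '[{"translation":[0,0,-40],"roll":0,"gripper":20},{"translation":[0,0,-80],"roll":0,"gripper":20},{"translation":[0,0,-120],"roll":0,"gripper":20},{"translation":[0,0,-120],"roll":0,"gripper":20}]'
python3 - <<'E'
from h import *
go([.423,-.34,.16],90)
E
```

```text
time: 3.35
position: [0.5724, -0.1125, 0.0375]
tool_rot: [0.999, -0.036, -0.004, -0.001]
ft_force: [-0.1, 0.3, -0.8]
grip_width: 0.0598
grip_force: 0.0
time: 3.77
position: [0.5774, -0.1123, 0.0436]
tool_rot: [0.999, -0.035, 0.002, 0.001]
ft_force: [-0.6, -2.1, 5.7]
grip_width: 0.0447
grip_force: 12.0
time: 4.1
position: [0.5814, -0.1128, 0.1701]
tool_rot: [0.999, -0.035, 0.008, 0.003]
ft_force: [1.6, 0.6, 0.9]
grip_width: 0.0451
grip_force: 12.0
[-142.3  237.6    8.9] ('roll', np.float64(-4.0), 'q6', np.float64(72.2)) z 0.1701
```

```bash
python3 -m creep '[{"translation":[-20,34,0],"roll":0,"gripper":20},{"translation":[-40,68,0],"roll":0,"gripper":20},{"translation":[-60,102,0],"roll":0,"gripper":20},{"translation":[-80,136,0],"roll":0,"gripper":20},{"translation":[-100,168,0],"roll":-5,"gripper":20}]' >/dev/null
python3 -m creep '[{"translation":[-20,34,30],"roll":-6,"gripper":20},{"translation":[-42,70,60],"roll":-6,"gripper":20},{"translation":[-42,70,90],"roll":-6,"gripper":20},{"translation":[-42,70,110],"roll":-6,"gripper":20},{"translation":[-42,70,110],"roll":-6,"gripper":20}]'
```

```text
time: 4.93
position: [0.4213, -0.3416, 0.0482]
tool_rot: [0.998, 0.06, -0.002, -0.003]
ft_force: [-0.5, 0.9, -0.0]
grip_width: 0.0447
grip_force: 12.0
```

```bash
python3 -m creep '[{"translation":[0,0,4],"roll":0,"gripper":20},{"translation":[0,0,4],"roll":0,"gripper":60},{"translation":[0,0,4],"roll":0,"gripper":60},{"translation":[0,0,4],"roll":0,"gripper":60},{"translation":[0,0,4],"roll":0,"gripper":60}]'
python3 -m creep '[{"translation":[0,0,-40],"roll":0,"gripper":65},{"translation":[0,0,-80],"roll":0,"gripper":65},{"translation":[0,0,-120],"roll":0,"gripper":65},{"translation":[0,0,-160],"roll":0,"gripper":65}]'
python3 - <<'E'
from h import *
go([.569,-.353,.20],0)
go([.569,-.353,.20],60)
a=viewer.camera("top");print(viewer.recognise("top","carton"),viewer.recognise("top","bottle1"))
cv2.imwrite("pics/w2.png",viewer.camera("wrist"))
cv2.imwrite("pics/top2.png",a)
print(viewer.recognise("wrist","carton"),viewer.recognise("wrist","tray"))
E
```

```text
time: 5.35
position: [0.4249, -0.3427, 0.0491]
tool_rot: [0.998, 0.061, 0.001, 0.001]
ft_force: [0.4, -0.1, 0.4]
grip_width: 0.058
grip_force: 0.0
time: 5.68
position: [0.4239, -0.3419, 0.2098]
tool_rot: [0.998, 0.061, 0.0, 0.0]
ft_force: [0.1, -0.6, -0.1]
grip_width: 0.0648
grip_force: 0.0
[142.7  28.7   9.9] ('roll', np.float64(-83.0), 'q6', np.float64(32.3)) z 0.2098
[142.7  28.7   9.9] ('roll', np.float64(37.0), 'q6', np.float64(32.3)) z 0.2098
[{'bbox': [439.4, 271.5, 13.7, 10.3], 'p': 0.68}, {'bbox': [443.9, 235.7, 20.3, 17.7], 'p': 0.57}] [{'bbox': [308.1, 147.2, 105.4, 64.5], 'p': 0.69}, {'bbox': [445.8, 236.6, 15.7, 16.6], 'p': 0.48}, {'bbox': [408.4, 260.1, 75.9, 64.8], 'p': 0.19}]
[{'bbox': [285.2, 153.1, 55.4, 131.0], 'p': 0.92}] [{'bbox': [192.0, 126.2, 229.6, 188.8], 'p': 0.92}]
```

View pics/w2.png

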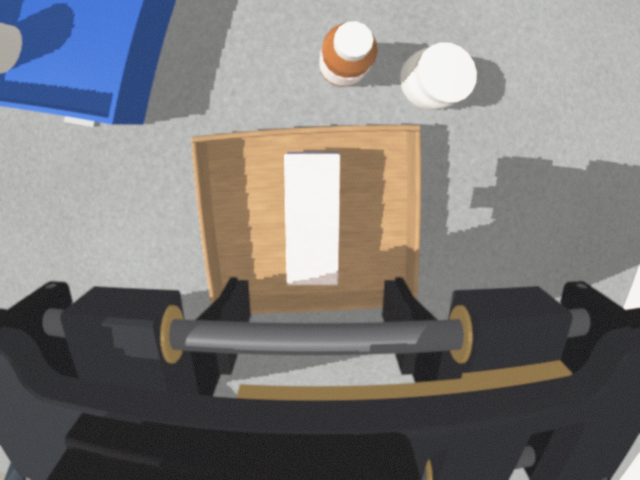

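```bash
python3 - <<'E'
from h import *
print(at_z("wrist",(354,41),.105),at_z("wrist",(447,72),.06), at_z("wrist",(312,157),.05),at_z("wrist",(120,122),.065))
E
python3 -m creep '[{"translation":[28,6,0],"roll":7,"gripper":65},{"translation":[57,12,0],"roll":14,"gripper":65},{"translation":[85,17,0],"roll":21,"gripper":65},{"translation":[114,23,0],"roll":28,"gripper":65},{"translation":[142,29,0],"roll":35,"gripper":65}]'
python3 -m creep '[{"translation":[0,0,0],"roll":0,"gripper":65}]'
python3 - <<'E'
from h import *
go([.569,-.353,.062],60)
E
```

```text
[ 0.56381859 -0.34851135  0.105     ] [ 0.56469049 -0.42880333  0.06      ] [ 0.47874673 -0.3306459   0.05      ] [ 0.49607357 -0.16713748  0.065     ]
time: 6.4
position: [0.5688, -0.3531, 0.205]
tool_rot: [0.97, -0.245, -0.002, -0.001]
ft_force: [0.0, -1.1, 0.2]
grip_width: 0.0652
grip_force: 0.0
time: 6.48
position: [0.5727, -0.3539, 0.2051]
tool_rot: [0.97, -0.243, 0.001, -0.0]
ft_force: [1.1, -0.7, -0.4]
grip_width: 0.0651
grip_force: 0.0
[ -4.    1.1 143.1] ('roll', np.float64(1.9), 'q6', np.float64(76.8)) z 0.2051
```

```bash
python3 -m creep '[{"translation":[-6,0,36],"roll":0,"gripper":65},{"translation":[-6,0,72],"roll":0,"gripper":65},{"translation":[-6,0,108],"roll":0,"gripper":65},{"translation":[-6,0,142],"roll":0,"gripper":65},{"translation":[-6,0,142],"roll":0,"gripper":65}]'
python3 -m creep '[{"translation":[0,0,0],"roll":0,"gripper":20},{"translation":[0,0,0],"roll":0,"gripper":20},{"translation":[0,0,0],"roll":0,"gripper":20},{"translation":[0,0,0],"roll":0,"gripper":20},{"translation":[0,0,0],"roll":0,"gripper":20}]' 20
python3 -m creep '[{"translation":[0,0,-40],"roll":0,"gripper":20},{"translation":[0,0,-80],"roll":0,"gripper":20},{"translation":[0,0,-110],"roll":0,"gripper":20},{"translation":[0,0,-110],"roll":0,"gripper":20}]'
python3 - <<'E'
from h import *
go([.589,-.112,.175],83)
E
```

```text
time: 6.9
position: [0.5569, -0.3464, 0.0561]
tool_rot: [0.97, -0.242, -0.009, -0.005]
ft_force: [-0.9, 1.5, -0.9]
grip_width: 0.0648
grip_force: 0.0
time: 7.32
position: [0.5643, -0.3519, 0.0682]
tool_rot: [0.97, -0.242, 0.002, 0.001]
ft_force: [-0.2, 1.3, 3.7]
grip_width: 0.0417
grip_force: 19.6
time: 7.65
position: [0.5669, -0.3544, 0.1845]
tool_rot: [0.97, -0.242, 0.007, 0.004]
ft_force: [0.1, -1.5, -0.2]
grip_width: 0.0416
grip_force: 19.6
[ -94.4 -224.5    7.1] ('roll', np.float64(-21.0), 'q6', np.float64(76.4)) z 0.1845
```

```bash
python3 -m creep '[{"translation":[-16,-37,1],"roll":0,"gripper":20},{"translation":[-31,-74,2],"roll":0,"gripper":20},{"translation":[-47,-112,3],"roll":0,"gripper":20},{"translation":[-63,-149,4],"roll":0,"gripper":20},{"translation":[-79,-187,5],"roll":0,"gripper":20}]' >/dev/null
python3 -m creep '[{"translation":[-15,-37,2],"roll":0,"gripper":20},{"translation":[-15,-37,30],"roll":0,"gripper":20},{"translation":[-15,-37,60],"roll":0,"gripper":20},{"translation":[-15,-37,90],"roll":0,"gripper":20},{"translation":[-15,-37,90],"roll":0,"gripper":20}]'
python3 -m creep '[{"translation":[0,0,0],"roll":0,"gripper":20},{"translation":[0,0,0],"roll":0,"gripper":20}]'
```

```text
time: 8.48
position: [0.5811, -0.1073, 0.0757]
tool_rot: [0.97, -0.242, -0.006, -0.001]
ft_force: [-1.5, 0.7, -1.7]
grip_width: 0.042
grip_force: 19.6
time: 8.65
position: [0.5862, -0.1099, 0.0819]
tool_rot: [0.97, -0.242, 0.001, 0.0]
ft_force: [1.2, 0.0, -1.6]
grip_width: 0.0416
grip_force: 19.6
```

```bash
python3 -m creep '[{"translation":[0,0,4],"roll":0,"gripper":20},{"translation":[0,0,7],"roll":0,"gripper":20},{"translation":[0,0,7],"roll":0,"gripper":20},{"translation":[0,0,7],"roll":0,"gripper":20},{"translation":[0,0,7],"roll":0,"gripper":20}]'
python3 -m creep '[{"translation":[0,0,2],"roll":0,"gripper":20},{"translation":[0,0,2],"roll":0,"gripper":20},{"translation":[0,0,2],"roll":0,"gripper":20}]'
```

```text
time: 9.07
position: [0.5856, -0.1096, 0.0742]
tool_rot: [0.97, -0.242, 0.0, 0.0]
ft_force: [-0.2, 0.0, -1.6]
grip_width: 0.0417
grip_force: 19.6
time: 9.32
position: [0.5864, -0.1093, 0.0728]
tool_rot: [0.97, -0.242, 0.001, -0.0]
ft_force: [1.5, 1.2, 5.0]
grip_width: 0.0415
grip_force: 19.7
```

```bash
python3 -m creep '[{"translation":[0,0,0],"roll":0,"gripper":60},{"translation":[0,0,0],"roll":0,"gripper":60},{"translation":[0,0,0],"roll":0,"gripper":60},{"translation":[0,0,0],"roll":0,"gripper":60},{"translation":[0,0,-10],"roll":0,"gripper":60}]'
python3 -m creep '[{"translation":[0,0,-40],"roll":0,"gripper":60},{"translation":[0,0,-80],"roll":0,"gripper":60},{"translation":[0,0,-120],"roll":0,"gripper":60},{"translation":[0,0,-150],"roll":0,"gripper":60}]'
python3 - <<'E'
from h import *
o=telemetry.get_obs()
w=viewer.camera("wrist"); print("w",viewer.recognise("wrist","bottle1"))
a=viewer.camera("top"); cv2.imwrite("pics/top3.png",a)
for d in viewer.recognise("top","bottle1"): print("t",d)
for d in viewer.recognise("top","syringe1"): print("s",d)
b=viewer.camera("side"); cv2.imwrite("pics/side3.png",b)
cv2.imwrite("pics/m3.png",np.hstack([cv2.resize(w,(400,300)),cv2.resize(a[215:315,135:310],(400,229),interpolation=cv2.INTER_CUBIC) if 0 else cv2.resize(a,(400,300))]))
go([.40,.30,.2])
E
```

```text
time: 9.73
position: [0.5837, -0.1089, 0.08]
tool_rot: [0.97, -0.242, -0.002, -0.0]
ft_force: [-1.1, -0.5, -0.9]
grip_width: 0.0591
grip_force: 0.0
time: 10.07
position: [0.5861, -0.1097, 0.2355]
tool_rot: [0.97, -0.242, 0.002, 0.0]
ft_force: [0.7, 0.2, 0.3]
grip_width: 0.0599
grip_force: 0.0
w [{'bbox': [290.5, 184.6, 48.6, 63.3], 'p': 0.95}]
t {'bbox': [365.6, 232.6, 14.3, 11.5], 'p': 0.62}
s {'bbox': [191.5, 229.0, 28.2, 22.5], 'p': 0.67}
s {'bbox': [282.3, 276.5, 12.3, 14.5], 'p': 0.67}
s {'bbox': [225.9, 265.3, 25.6, 32.9], 'p': 0.65}
s {'bbox': [146.1, 279.7, 37.8, 5.6], 'p': 0.53}
s {'bbox': [201.6, 248.8, 38.6, 19.5], 'p': 0.52}
[-354.7 -274.5   31.5] z 0.2306
```

View pics/m3.png

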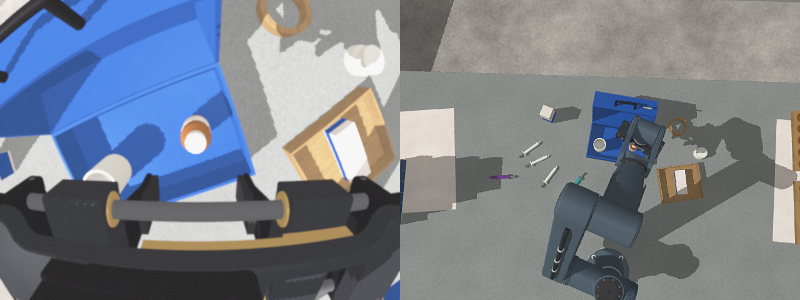

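```bash
python3 -m creep '[{"translation":[-32,-25,0],"roll":0,"gripper":60},{"translation":[-64,-50,0],"roll":0,"gripper":60},{"translation":[-96,-75,0],"roll":0,"gripper":60},{"translation":[-129,-100,0],"roll":0,"gripper":60},{"translation":[-161,-125,0],"roll":0,"gripper":60}]' >/dev/null
python3 -m creep '[{"translation":[-32,-25,0],"roll":0,"gripper":60},{"translation":[-64,-50,0],"roll":0,"gripper":60},{"translation":[-96,-75,0],"roll":0,"gripper":50},{"translation":[-129,-100,0],"roll":0,"gripper":50},{"translation":[-161,-125,0],"roll":0,"gripper":40}]'
python3 -m creep '[{"translation":[-16,-12,20],"roll":7,"gripper":40},{"translation":[-32,-25,40],"roll":9,"gripper":40},{"translation":[-32,-25,60],"roll":9,"gripper":40},{"translation":[-32,-25,60],"roll":9,"gripper":40},{"translation":[-32,-25,60],"roll":9,"gripper":40}]'
python3 - <<'E'
from h import *
go([.387,.328,.06],53.2)
cv2.imwrite("pics/w3.png",viewer.camera("wrist")); print(viewer.recognise("wrist","syringe1"))
E
```

```text
time: 11.2
position: [0.4162, 0.2638, 0.2299]
tool_rot: [0.97, -0.242, -0.002, 0.001]
ft_force: [-0.4, 0.2, -0.2]
grip_width: 0.0496
grip_force: 0.0
time: 11.62
position: [0.4004, 0.2991, 0.1697]
tool_rot: [0.948, -0.317, -0.002, 0.002]
ft_force: [-0.2, -0.1, 0.8]
grip_width: 0.0403
grip_force: 0.0
[-27.8 -15.6 109.7] ('roll', np.float64(-0.2), 'q6', np.float64(150.9)) z 0.1697
[{'bbox': [97.1, 73.5, 37.9, 137.3], 'p': 0.88}, {'bbox': [425.6, 49.8, 29.9, 146.0], 'p': 0.6}, {'bbox': [279.8, 112.0, 28.2, 148.2], 'p': 0.57}, {'bbox': [151.3, 92.2, 59.8, 136.5], 'p': 0.57}]
```

View pics/w3.png

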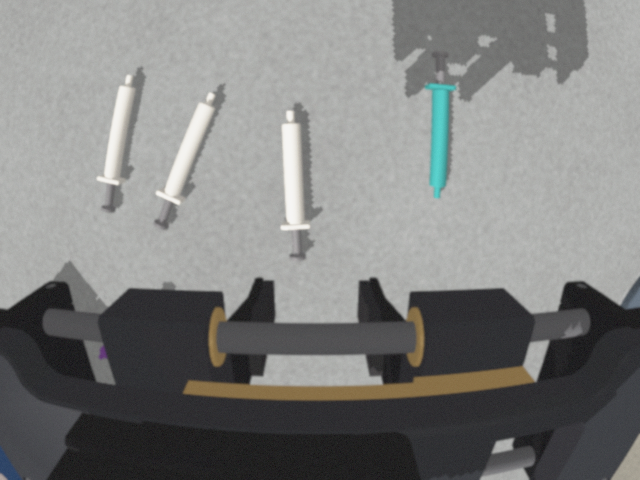

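Run:
```python
from h import *
W=lambda u:at_z("wrist",u,.0075)[:2]
n,d=W((291,112)),W((297,256)); e=d-n
print(n,d,np.linalg.norm(e),np.degrees(np.arctan2(e[1],e[0])))
u=e/np.linalg.norm(e); P=d-.001*u; print(P); go([*P,.022],np.degrees(np.arctan2(e[1],e[0]))-90)
```

```text
[0.48898049 0.25887378] [0.3880771  0.33037235] 0.1236670506814439 144.67920424871147
[0.38889303 0.3297942 ]
[-29.2 -16.2 149.6] ('roll', np.float64(-1.7), 'q6', np.float64(150.9)) z 0.1716
```

```bash
python3 -m creep '[{"translation":[-29,-16,35],"roll":-1.7,"gripper":40},{"translation":[-29,-16,70],"roll":-1.7,"gripper":40},{"translation":[-29,-16,105],"roll":-1.7,"gripper":40},{"translation":[-29,-16,135],"roll":-1.7,"gripper":40},{"translation":[-29,-16,135],"roll":-1.7,"gripper":40}]' 3
python3 -m creep '[{"translation":[0,0,0],"roll":0,"gripper":30},{"translation":[0,0,0],"roll":0,"gripper":30},{"translation":[0,0,0],"roll":0,"gripper":30}]'
python3 - <<'E'
from h import *
go([.3889,.3298,.022],54.7)
E
```

```text
time: 12.13
position: [0.3867, 0.3281, 0.0327]
tool_rot: [0.953, -0.304, -0.003, 0.003]
ft_force: [0.5, -0.2, 0.5]
grip_width: 0.0401
grip_force: 0.0
time: 12.38
position: [0.3905, 0.3306, 0.039]
tool_rot: [0.953, -0.304, 0.002, -0.002]
ft_force: [-0.2, -0.4, -1.0]
grip_width: 0.0318
grip_force: 0.0
[-0.9  1.6 17. ] ('roll', np.float64(-0.1), 'q6', np.float64(153.1)) z 0.039
```

```bash
python3 -m creep '[{"translation":[0,1,8],"roll":0,"gripper":30},{"translation":[0,1,15],"roll":0,"gripper":30},{"translation":[0,1,15],"roll":0,"gripper":30}]'
python3 -m creep '[{"translation":[0,0,0],"roll":0,"gripper":2},{"translation":[0,0,0],"roll":0,"gripper":2},{"translation":[0,0,0],"roll":0,"gripper":2},{"translation":[0,0,0],"roll":0,"gripper":2},{"translation":[0,0,0],"roll":0,"gripper":2}]' 4
python3 -m creep '[{"translation":[0,0,-25],"roll":0,"gripper":2},{"translation":[0,0,-50],"roll":0,"gripper":2},{"translation":[0,0,-75],"roll":0,"gripper":2},{"translation":[0,0,-100],"roll":0,"gripper":2},{"translation":[0,0,-125],"roll":0,"gripper":2}]'
python3 -m creep '[{"translation":[0,0,-35],"roll":0,"gripper":2},{"translation":[0,0,-55],"roll":0,"gripper":2},{"translation":[0,0,-55],"roll":0,"gripper":2}]'
python3 - <<'E'
from h import *
cv2.imwrite("pics/w4.png",viewer.camera("wrist")); cv2.imwrite("pics/side4.png",viewer.camera("side"))
a=cv2.imread("pics/w4.png"); b=cv2.imread("pics/side4.png")
P=proj("side",telemetry.get_obs()["position"])[0]; print(P)
x,y=int(P[0]),int(P[1]); x=min(max(x,120),520);y=min(max(y,90),390)
cv2.imwrite("pics/m4.png",np.hstack([cv2.resize(a,(400,300)),cv2.resize(b[y-90:y+90,x-120:x+120],(400,300))]))
E
```

```text
time: 12.63
position: [0.3878, 0.329, 0.0215]
tool_rot: [0.953, -0.303, -0.0, 0.0]
ft_force: [0.3, -0.0, -0.0]
grip_width: 0.03
grip_force: 0.0
time: 13.05
position: [0.388, 0.3292, 0.0217]
tool_rot: [0.953, -0.303, 0.0, -0.0]
ft_force: [-0.1, 0.3, 0.3]
grip_width: 0.0142
grip_force: 4.0
time: 13.47
position: [0.3876, 0.329, 0.1477]
tool_rot: [0.953, -0.303, -0.0, 0.0]
ft_force: [-0.1, 0.2, -0.1]
grip_width: 0.0138
grip_force: 4.0
time: 13.72
position: [0.3904, 0.3306, 0.2061]
tool_rot: [0.953, -0.303, 0.004, -0.004]
ft_force: [0.8, 0.7, 0.3]
grip_width: 0.0137
grip_force: 4.0
[348.23098517 354.40148178]
```

View pics/m4.png

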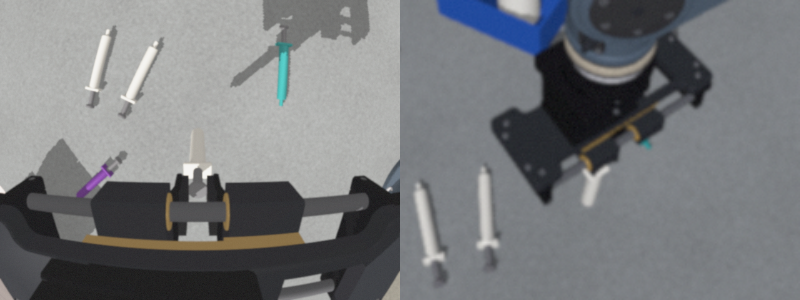

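```bash
cat > tilt.py <<'E'
import sys; from h import *
# tilt of hanging syringe seen by wrist: pixel of nozzle tip, lever mm
u,v,L=map(float,sys.argv[1:4]); I=viewer.camera_info("wrist");K=np.array(I["intrinsics"]);H=np.array(I["hand_eye"])
for t in range(-90,91,5):
    p=np.array([L/1000*np.sin(np.radians(t)),0,.0135+L/1000*np.cos(np.radians(t))])
    q=H[:3,:3].T@(p-H[:3,3]); th=np.arctan2(np.hypot(*q[:2]),q[2]); r=K[0,0]*th
    uv=K[:2,2]+r*q[:2]/np.hypot(*q[:2]); 
    if abs(uv[1]-v)<25: print(t,np.round(uv),np.round(p*1000))
E
python3 tilt.py 315 208 119
```

```text
0 [315. 232.] [  0.   0. 132.]
5 [315. 219.] [ 10.   0. 132.]
10 [315. 207.] [ 21.   0. 131.]
15 [315. 194.] [ 31.   0. 128.]
```

```bash
python3 -m creep '[{"translation":[0,0,-20],"roll":0,"gripper":2},{"translation":[0,0,-40],"roll":0,"gripper":2},{"translation":[0,0,-50],"roll":0,"gripper":2},{"translation":[0,0,-50],"roll":0,"gripper":2}]'
python3 - <<'E'
from h import *
go([.585,.060,.25],54.7)
E
```

```text
time: 14.15
position: [0.3883, 0.3294, 0.2519]
tool_rot: [0.953, -0.303, 0.0, -0.0]
ft_force: [0.4, 0.6, -0.3]
grip_width: 0.0133
grip_force: 4.0
[316.2 106.1   1.9] ('roll', np.float64(-0.0), 'q6', np.float64(153.0)) z 0.2519
```

```bash
python3 -m creep '[{"translation":[27,9,0],"roll":0,"gripper":2},{"translation":[54,18,0],"roll":0,"gripper":2},{"translation":[81,27,0],"roll":0,"gripper":2},{"translation":[108,36,0],"roll":0,"gripper":2},{"translation":[135,45,0],"roll":0,"gripper":2}]' 8
python3 -m creep '[{"translation":[27,9,0],"roll":0,"gripper":2},{"translation":[54,18,0],"roll":0,"gripper":2},{"translation":[81,27,0],"roll":0,"gripper":2},{"translation":[108,36,0],"roll":0,"gripper":2},{"translation":[135,45,0],"roll":0,"gripper":2}]' >/dev/null
python3 -m creep '[{"translation":[27,9,0],"roll":0,"gripper":2},{"translation":[46,16,0],"roll":0,"gripper":2},{"translation":[46,16,0],"roll":0,"gripper":2},{"translation":[46,16,0],"roll":0,"gripper":2},{"translation":[46,16,0],"roll":0,"gripper":2}]'
python3 - <<'E'
from h import *
cv2.imwrite("pics/w5.png",viewer.camera("wrist")); a=cv2.imread("pics/w5.png")
go([.585,.060,.25],54.7)
o=telemetry.get_obs()
cv2.imwrite("pics/c5.png",a[100:400,150:550])
E
```

```text
time: 14.57
position: [0.4713, 0.213, 0.2491]
tool_rot: [0.953, -0.303, -0.002, 0.001]
ft_force: [-0.2, 0.3, -0.3]
grip_width: 0.013
grip_force: 8.0
time: 15.4
position: [0.5828, 0.0605, 0.2495]
tool_rot: [0.953, -0.304, -0.002, 0.0]
ft_force: [0.3, -0.4, -1.1]
grip_width: 0.013
grip_force: 8.0
[ 2.2 -0.5  0. ] ('roll', np.float64(0.0), 'q6', np.float64(120.3)) z 0.25
```

View pics/c5.png

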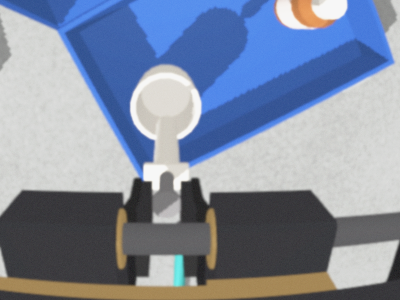

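```bash
python3 - <<'E'
from h import *
o=telemetry.get_obs(); p=at_z("wrist",(315.5,206),.084); print(p, to_tool(p-o["position"]))
a=cv2.imread("pics/w5.png"); print(viewer.recognise("wrist","cup"),viewer.recognise("wrist","bottle1"),viewer.recognise("wrist","nozzle1"))
g=cv2.resize(a[180:280,270:370],None,fx=6,fy=6,interpolation=cv2.INTER_CUBIC); g=cv2.convertScaleAbs(g,alpha=2.2,beta=-230)
cv2.imwrite("pics/c5b.png",g)
E
python3 tilt.py 316 210 119
```

```text
[0.5937105  0.05278058 0.084     ] [1.40683410e+01 5.05274002e-02 1.65981863e+02]
[{'bbox': [62.1, 0.0, 484.0, 279.9], 'p': 0.57}] [{'bbox': [425.0, 82.4, 72.1, 47.8], 'p': 0.85}] [{'bbox': [294.7, 216.8, 47.2, 102.2], 'p': 0.69}, {'bbox': [325.0, 354.4, 6.2, 32.5], 'p': 0.58}, {'bbox': [116.0, 340.4, 20.0, 45.6], 'p': 0.55}, {'bbox': [62.4, 0.0, 483.3, 278.9], 'p': 0.21}]
0 [315. 232.] [  0.   0. 132.]
5 [315. 219.] [ 10.   0. 132.]
10 [315. 207.] [ 21.   0. 131.]
15 [315. 194.] [ 31.   0. 128.]
```

View pics/c5b.png

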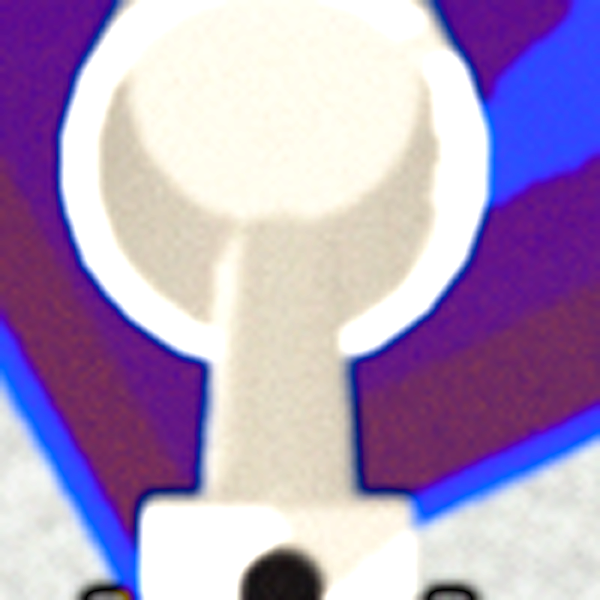

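```bash
python3 -m creep '[{"translation":[1,2,12],"roll":0,"gripper":2},{"translation":[1,2,24],"roll":0,"gripper":2},{"translation":[1,2,36],"roll":0,"gripper":2},{"translation":[1,2,48],"roll":0,"gripper":2},{"translation":[1,2,48],"roll":0,"gripper":2}]'
python3 -m creep '[{"translation":[0,0,10],"roll":0,"gripper":2},{"translation":[0,0,20],"roll":0,"gripper":2},{"translation":[0,0,30],"roll":0,"gripper":2},{"translation":[0,0,40],"roll":0,"gripper":2},{"translation":[0,0,40],"roll":0,"gripper":2}]'
python3 - <<'E'
from h import *
print(telemetry.get_obs()["ft_force"]); w=viewer.camera("wrist"); s=viewer.camera("side")
x,y=proj("side",[.59,.05,.1])[0].astype(int)
cv2.imwrite("pics/m6.png",np.hstack([cv2.resize(w[100:400,120:520],(400,300)),cv2.resize(s[y-75:y+75,x-100:x+100],(400,300),interpolation=cv2.INTER_CUBIC)]))
E
```

```text
time: 16.02
position: [0.5821, 0.0586, 0.2015]
tool_rot: [0.953, -0.303, -0.002, 0.001]
ft_force: [-0.3, 0.1, -0.4]
grip_width: 0.0128
grip_force: 8.0
time: 16.43
position: [0.5826, 0.0579, 0.1612]
tool_rot: [0.953, -0.303, -0.002, 0.001]
ft_force: [-1.1, 1.3, -0.1]
grip_width: 0.0132
grip_force: 8.0
[-1.09788464  1.33767914 -0.10198607]
```

View pics/m6.png

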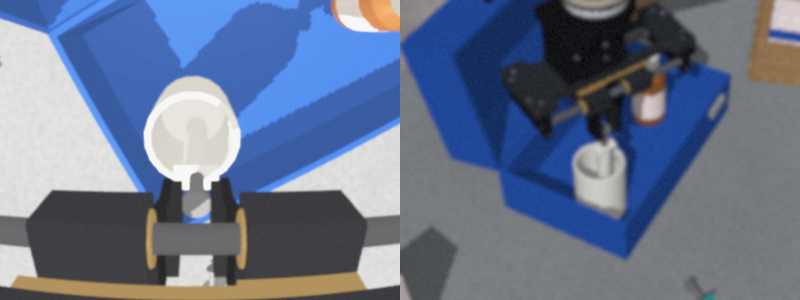

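```bash
python3 -m creep '[{"translation":[0,0,0],"roll":0,"gripper":26},{"translation":[0,0,0],"roll":0,"gripper":26},{"translation":[0,0,0],"roll":0,"gripper":26},{"translation":[0,0,0],"roll":0,"gripper":26},{"translation":[0,0,0],"roll":0,"gripper":26}]'
python3 -m creep '[{"translation":[0,0,-40],"roll":0,"gripper":26},{"translation":[0,0,-80],"roll":0,"gripper":40},{"translation":[0,0,-100],"roll":0,"gripper":40},{"translation":[0,0,-100],"roll":0,"gripper":40}]'
python3 - <<'E'
from h import *
fake=dict(position=np.array([.4004,.2991,.1705]),tool_rot=np.array([.948,-.317,-.002,.002])/np.linalg.norm([.948,-.317]))
for n,a,b in [("B",(211,96),(161,224)),("A",(129,76),(108,208))]:
    p,q=[at_z("wrist",u,.0075,fake)[:2] for u in (a,b)]; e=q-p; print(n,p,q,np.linalg.norm(e),np.degrees(np.arctan2(e[1],e[0])))
w=viewer.camera("wrist"); cv2.imwrite("pics/w7.png",w)
for t in ["syringe1","nozzle1"]: print([(np.round(d["bbox"]).astype(int).tolist(),round(d["p"],2)) for d in viewer.recognise("wrist",t)])
a=viewer.camera("top"); cv2.imwrite("pics/top7.png",a)
print([(np.round(d["bbox"]).astype(int).tolist(),round(d["p"],2)) for d in viewer.recognise("top","syringe1")])
E
```

```text
time: 16.95
position: [0.5844, 0.0578, 0.164]
tool_rot: [0.953, -0.303, 0.0, -0.0]
ft_force: [-0.1, -0.2, -0.3]
grip_width: 0.0256
grip_force: 0.0
time: 17.28
position: [0.5876, 0.0576, 0.2696]
tool_rot: [0.953, -0.303, 0.006, -0.001]
ft_force: [-0.4, -0.2, -0.1]
grip_width: 0.0367
grip_force: 0.0
B [0.53925565 0.30202578] [0.48341975 0.41008946] 0.12163637202413148 117.325148059218
A [0.60643599 0.34825581] [0.52966409 0.44443702] 0.1230640032772314 128.59688977742078
[([325, 321, 13, 64], 0.9)]
[([325, 318, 9, 69], 0.75), ([307, 198, 27, 67], 0.62)]
[([147, 279, 40, 8], 0.77), ([192, 230, 32, 21], 0.59), ([201, 247, 39, 21], 0.46)]
```

```bash
for i in 1 2 3 4; do python3 -m creep '[{"translation":[0,0,0],"roll":-7,"gripper":36},{"translation":[0,0,0],"roll":-14,"gripper":36},{"translation":[0,0,0],"roll":-21,"gripper":36},{"translation":[0,0,0],"roll":-28,"gripper":36},{"translation":[0,0,0],"roll":-35,"gripper":36}]' >/dev/null; done
python3 -m creep '[{"translation":[0,0,0],"roll":-7,"gripper":36},{"translation":[0,0,0],"roll":-11,"gripper":36},{"translation":[0,0,0],"roll":-11,"gripper":36}]'
python3 - <<'E'
from h import *
go([.535,.30,.22],26)
E
```

```text
time: 19.45
position: [0.5832, 0.0578, 0.2618]
tool_rot: [0.532, 0.847, -0.001, -0.002]
ft_force: [0.4, 0.2, -0.1]
grip_width: 0.0362
grip_force: 0.0
[239.1  61.8  42.1] ('roll', np.float64(-0.3), 'q6', np.float64(-31.0)) z 0.2618
```

```bash
python3 -m creep '[{"translation":[36,11,8],"roll":0,"gripper":36},{"translation":[72,22,16],"roll":0,"gripper":36},{"translation":[108,33,24],"roll":0,"gripper":36},{"translation":[144,44,32],"roll":0,"gripper":36},{"translation":[180,54,42],"roll":0,"gripper":36}]' >/dev/null
python3 -m creep '[{"translation":[20,7,30],"roll":0,"gripper":36},{"translation":[20,7,50],"roll":0,"gripper":36},{"translation":[20,7,50],"roll":0,"gripper":36},{"translation":[20,7,50],"roll":0,"gripper":36},{"translation":[20,7,50],"roll":0,"gripper":36}]'
cat > syr.py <<'E'
from h import *
o=telemetry.get_obs(); w=viewer.camera("wrist"); hsv=cv2.cvtColor(w,cv2.COLOR_BGR2HSV)
for d in viewer.recognise("wrist","syringe1"):
    x,y,ww,h=[int(round(v)) for v in d["bbox"]]
    c=hsv[y:y+h,x:x+ww]; m=((c[...,1]<40)&(c[...,2]>185)).astype(np.uint8)
    n,l,s,ce=cv2.connectedComponentsWithStats(m)
    if n<2: print("no white",d); continue
    k=1+np.argmax(s[1:,4]); ys,xs=np.nonzero(l==k); pts=np.c_[xs+x,ys+y]
    W=np.array([at_z("wrist",p,.0075,o)[:2] for p in pts]); mu=W.mean(0); e=np.linalg.svd(W-mu,full_matrices=False)[2][0]
    t=(W-mu)@e
    # wings = widest end
    perp=np.abs((W-mu)@np.r_[-e[1],e[0]]); 
    if t[np.argmax(perp)]<0: e,t=-e,-t
    noz=mu+e*t.min(); wing=mu+e*t.max(); # wing outer face ~ x=+33..34
    print((x,y,ww,h),round(d["p"],2),"white px",len(pts),"noz",noz.round(4),"wing",wing.round(4),"L",round(np.ptp(t),4),"ang",round(np.degrees(np.arctan2(e[1],e[0])),1),"disc",(noz+e*.121).round(4),(wing+e*.026).round(4))
E
python3 syr.py; python3 -c "
from h import *
go([.485,.409,.04],26)"
```

```text
time: 20.28
position: [0.5531, 0.2639, 0.172]
tool_rot: [0.533, 0.846, 0.0, 0.0]
ft_force: [0.3, 0.1, -0.0]
grip_width: 0.036
grip_force: 0.0
no white {'bbox': [99.2, 197.6, 60.9, 89.2], 'p': 0.87}
(378, 19, 43, 146) 0.7 white px 1679 noz [0.6056 0.3486] wing [0.5458 0.426 ] L 0.0978 ang 127.7 disc [0.5316 0.4444] [0.5299 0.4466]
[160.8   0.2 133. ] ('roll', np.float64(-0.4), 'q6', np.float64(-10.5)) z 0.1731
```

```bash
cat > syr2.py <<'E'
from h import *
o=telemetry.get_obs(); w=viewer.camera("wrist"); hsv=cv2.cvtColor(w,cv2.COLOR_BGR2HSV)
m=((hsv[...,1]<40)&(hsv[...,2]>185)).astype(np.uint8); m[290:]=0
n,l,s,ce=cv2.connectedComponentsWithStats(m)
for k in range(1,n):
    if not 500<s[k,4]<6000: continue
    ys,xs=np.nonzero(l==k)
    W=np.array([at_z("wrist",p,.0075,o)[:2] for p in np.c_[xs,ys]]); mu=W.mean(0); e=np.linalg.svd(W-mu,full_matrices=False)[2][0]
    t=(W-mu)@e; perp=np.abs((W-mu)@np.r_[-e[1],e[0]])
    if t[np.argmax(perp)]<0: e,t=-e,-t
    noz=mu+e*t.min(); wing=mu+e*t.max()
    print(s[k].tolist(),"noz",noz.round(4),"wing",wing.round(4),"L",round(np.ptp(t),4),"ang",round(np.degrees(np.arctan2(e[1],e[0])),1),"disc",(noz+e*.121).round(4),(wing+e*.026).round(4))
cv2.imwrite("pics/w8.png",w)
E
python3 syr2.py
```

```text
[378, 50, 42, 117, 1689] noz [0.607  0.3469] wing [0.5457 0.4261] L 0.1002 ang 127.7 disc [0.533  0.4426] [0.5298 0.4467]Traceback (most recent call last):
  File "syr2.py", line 8, in <module>
    W=np.array([at_z("wrist",p,.0075,o)[:2] for p in np.c_[xs,ys]]); mu=W.mean(0); e=np.linalg.svd(W-mu,full_matrices=False)[2][0]
                ~~~~^^^^^^^^^^^^^^^^^^^
  File "h.py", line 15, in at_z
    p,d=ray(cam,uv,obs); return p+d*(z-p[2])/d[2]
        ~~~^^^^^^^^^^^^
  File "h.py", line 5, in ray
    I=viewer.camera_info(cam); K=np.array(I["intrinsics"])
ValueError: time passes only in moves, steps and waits
```

```bash
sed -i 's/^def ray/import functools\n@functools.lru_cache\ndef CI(c): return viewer.camera_info(c)\ndef ray/; s/I=viewer.camera_info(cam)/I=CI(cam)/' h.py
python3 - <<'E'
s=open('syr2.py').read().replace('cv2.imwrite("pics/w8.png",w)','').replace('m=((hsv','cv2.imwrite("pics/w8.png",w)\nm=((hsv',1)
open('syr2.py','w').write(s)
E
python3 -m creep '[{"translation":[0,0,0],"roll":0,"gripper":36}]' >/dev/null; python3 syr2.py
```

```text
[379, 50, 42, 118, 1697] noz [0.6073 0.3464] wing [0.5457 0.426 ] L 0.1007 ang 127.7 disc [0.5333 0.4421] [0.5298 0.4466]
[302, 63, 32, 108, 1858] noz [0.5361 0.3079] wing [0.4952 0.3881] L 0.09 ang 117.0 disc [0.4811 0.4157] [0.4833 0.4113]
[493, 247, 88, 43, 2181] noz [0.8389 0.342 ] wing [0.7312 0.2969] L 0.1168 ang -157.3 disc [0.7273 0.2952] [0.7072 0.2868]
```

```bash
python3 -m creep '[{"translation":[33,0,18],"roll":-1,"gripper":36},{"translation":[66,0,36],"roll":-1,"gripper":36},{"translation":[100,0,54],"roll":-1,"gripper":36},{"translation":[132,0,72],"roll":-1,"gripper":36},{"translation":[162,0,90],"roll":-1,"gripper":36}]' 4
python3 -m creep '[{"translation":[0,0,20],"roll":0,"gripper":36},{"translation":[0,0,25],"roll":0,"gripper":36},{"translation":[0,0,25],"roll":0,"gripper":36},{"translation":[0,0,25],"roll":0,"gripper":36}]'
python3 - <<'E'
from h import *
go([.4835,.411,.022],27)
E
```

```text
time: 20.98
position: [0.4821, 0.4118, 0.0817]
tool_rot: [0.525, 0.851, 0.001, 0.0]
ft_force: [0.9, 0.4, 0.8]
grip_width: 0.036
grip_force: 0.0
time: 21.32
position: [0.4832, 0.4099, 0.0572]
tool_rot: [0.525, 0.851, 0.0, 0.0]
ft_force: [0.2, -0.4, -0.1]
grip_width: 0.0362
grip_force: 0.0
[ 0.9  0.8 35.2] ('roll', np.float64(-0.4), 'q6', np.float64(3.6)) z 0.0572
```

```bash
python3 -m creep '[{"translation":[1,1,15],"roll":0,"gripper":36},{"translation":[1,1,30],"roll":0,"gripper":36},{"translation":[1,1,35],"roll":0,"gripper":30},{"translation":[1,1,35],"roll":0,"gripper":30}]'
python3 -m creep '[{"translation":[0,0,0],"roll":0,"gripper":2},{"translation":[0,0,0],"roll":0,"gripper":2},{"translation":[0,0,0],"roll":0,"gripper":2},{"translation":[0,0,0],"roll":0,"gripper":2},{"translation":[0,0,0],"roll":0,"gripper":2}]' 4
python3 -m creep '[{"translation":[0,0,-25],"roll":0,"gripper":2},{"translation":[0,0,-50],"roll":0,"gripper":2},{"translation":[0,0,-75],"roll":0,"gripper":2},{"translation":[0,0,-100],"roll":0,"gripper":2},{"translation":[0,0,-125],"roll":0,"gripper":2}]'
python3 -m creep '[{"translation":[0,0,-35],"roll":0,"gripper":2},{"translation":[0,0,-70],"roll":0,"gripper":2},{"translation":[0,0,-105],"roll":0,"gripper":2},{"translation":[0,0,-105],"roll":0,"gripper":2},{"translation":[0,0,-105],"roll":0,"gripper":2}]' 8
python3 - <<'E'
from h import *
go([.585,.060,.26],54.7)
E
```

```text
time: 21.65
position: [0.4826, 0.4106, 0.0206]
tool_rot: [0.526, 0.851, -0.001, -0.001]
ft_force: [-0.5, 0.5, -0.4]
grip_width: 0.0321
grip_force: 0.0
time: 22.07
position: [0.4832, 0.412, 0.0223]
tool_rot: [0.525, 0.851, 0.001, 0.0]
ft_force: [0.4, -0.5, 0.8]
grip_width: 0.0139
grip_force: 4.0
time: 22.48
position: [0.4824, 0.4117, 0.1479]
tool_rot: [0.525, 0.851, -0.0, -0.0]
ft_force: [-0.2, 0.7, -0.1]
grip_width: 0.0138
grip_force: 4.0
time: 22.9
position: [0.4838, 0.4126, 0.2547]
tool_rot: [0.525, 0.851, 0.003, 0.001]
ft_force: [-0.5, -0.5, -1.4]
grip_width: 0.013
grip_force: 8.0
[-360.5  -67.9   -5.8] ('roll', np.float64(-28.0), 'q6', np.float64(3.7)) z 0.2547
```

```bash
for i in 1 2; do python3 -m creep '[{"translation":[-30,-6,0],"roll":0,"gripper":2},{"translation":[-60,-12,0],"roll":0,"gripper":2},{"translation":[-90,-17,0],"roll":0,"gripper":2},{"translation":[-120,-23,0],"roll":0,"gripper":2},{"translation":[-150,-28,0],"roll":0,"gripper":2}]' >/dev/null; done
python3 -m creep '[{"translation":[-30,-6,0],"roll":0,"gripper":2},{"translation":[-60,-11,0],"roll":0,"gripper":2},{"translation":[-60,-11,0],"roll":0,"gripper":2}]'
for i in 1 2 3 4; do python3 -m creep '[{"translation":[0,0,0],"roll":7,"gripper":2},{"translation":[0,0,0],"roll":14,"gripper":2},{"translation":[0,0,0],"roll":21,"gripper":2},{"translation":[0,0,0],"roll":28,"gripper":2},{"translation":[0,0,0],"roll":35,"gripper":2}]' >/dev/null; done
python3 -m creep '[{"translation":[0,0,0],"roll":7,"gripper":2},{"translation":[0,0,0],"roll":12,"gripper":2},{"translation":[0,0,0],"roll":12,"gripper":2},{"translation":[0,0,0],"roll":12,"gripper":2}]'
cat > hang.py <<'E'
from h import *
o=telemetry.get_obs(); w=viewer.camera("wrist"); cv2.imwrite("pics/hang%d.png"%int(o["time"]*10),w)
for t in ["nozzle1","cup","bottle1"]: print(t,[(np.round(d["bbox"]).astype(int).tolist(),round(d["p"],2)) for d in viewer.recognise("wrist",t)])
print(o["position"],o["grip_width"])
for n,c in [("top",(.5898,.0493)),("wrist",(.5937,.0528))]: print(n,to_tool(np.array([*c,.084])-o["position"],o).round(1))
# white mask rows near gripper centre: width profile of the hanging syringe
g=cv2.cvtColor(w,cv2.COLOR_BGR2HSV)
for v in range(180,300,6):
    r=np.nonzero((g[v,:,1]<60)&(g[v,:,2]>150))[0]; r=r[(r>250)&(r<390)]; print(v,(r.min(),r.max(),len(r)) if len(r) else None,end="; ")
E
python3 hang.py
```

```text
time: 23.98
position: [0.5854, 0.0548, 0.2496]
tool_rot: [0.527, 0.85, -0.002, -0.0]
ft_force: [0.5, 0.1, 0.8]
grip_width: 0.0128
grip_force: 8.0
time: 25.98
position: [0.5834, 0.0605, 0.2502]
tool_rot: [0.953, -0.302, -0.002, 0.0]
ft_force: [-0.2, 1.1, -0.8]
grip_width: 0.0134
grip_force: 8.0
nozzle1 [([291, 190, 33, 74], 0.83), ([608, 0, 32, 39], 0.62), ([300, 255, 30, 68], 0.61), ([327, 354, 6, 31], 0.58), ([557, 52, 83, 188], 0.58), ([117, 343, 17, 44], 0.56)]
cup [([64, 0, 481, 281], 0.78)]
bottle1 [([423, 84, 75, 49], 0.72), ([288, 189, 33, 76], 0.5), ([66, 0, 476, 276], 0.38), ([2, 197, 106, 82], 0.21)]
[0.58335795 0.06053365 0.25018041] 0.013367563763081836
top [ 12.2   5.2 166.2]
wrist [1.340e+01 1.000e-01 1.661e+02]
180 (np.int64(291), np.int64(341), 51); 186 (np.int64(288), np.int64(344), 57); 192 (np.int64(284), np.int64(348), 65); 198 (np.int64(282), np.int64(349), 68); 204 (np.int64(281), np.int64(350), 70); 210 (np.int64(281), np.int64(350), 70); 216 (np.int64(251), np.int64(349), 72); 222 (np.int64(251), np.int64(348), 72); 228 (np.int64(251), np.int64(344), 68); 234 (np.int64(251), np.int64(338), 60); 240 (np.int64(251), np.int64(328), 47); 246 (np.int64(251), np.int64(389), 40); 252 (np.int64(251), np.int64(389), 56); 258 (np.int64(251), np.int64(389), 93); 264 (np.int64(251), np.int64(389), 106); 270 (np.int64(251), np.int64(389), 111); 276 (np.int64(251), np.int64(389), 122); 282 (np.int64(251), np.int64(389), 100); 288 (np.int64(251), np.int64(389), 92); 294 (np.int64(273), np.int64(359), 31);
```

```bash
python3 tilt.py 315 255 119
python3 - <<'E'
from h import *
o=telemetry.get_obs()
for u,z in [((302,262),.13),((307,262),.13),((307,195),.02),((300,195),.02)]: print(u,z,to_tool(at_z("wrist",u,z)-o["position"]).round(1))
a=cv2.imread("pics/hang259.png") if 0 else None
import glob; f=sorted(glob.glob("pics/hang*.png"))[-1]; a=cv2.imread(f)
cv2.imwrite("pics/last.png",cv2.convertScaleAbs(cv2.resize(a[170:330,240:400],(640,600),interpolation=cv2.INTER_CUBIC),alpha=1.8,beta=-150))
E
```

```text
-15 [315. 272.] [-31.   0. 128.]
-10 [315. 258.] [-21.   0. 131.]
-5 [315. 245.] [-10.   0. 132.]
0 [315. 232.] [  0.   0. 132.]
(302, 262) 0.13 [-20.2 -10.2 121.3]
(307, 262) 0.13 [-20.2  -6.4 121.3]
(307, 195) 0.02 [ 12.5  -8.7 231.2]
(300, 195) 0.02 [ 12.5 -15.9 231.2]
```

View pics/last.png

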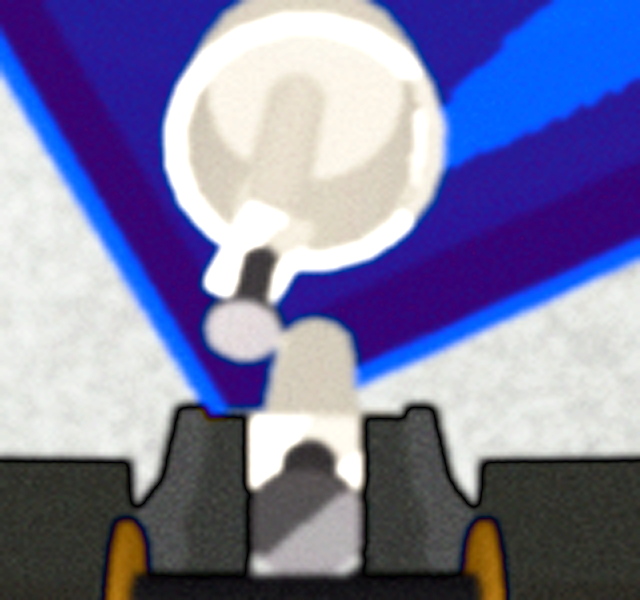

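```bash
python3 -m creep '[{"translation":[18,5,0],"roll":0,"gripper":2},{"translation":[37,10,0],"roll":0,"gripper":2},{"translation":[37,10,0],"roll":0,"gripper":2},{"translation":[37,10,0],"roll":0,"gripper":2},{"translation":[37,10,0],"roll":0,"gripper":2}]'
python3 hang.py
```

```text
time: 26.6
position: [0.6082, 0.0308, 0.2513]
tool_rot: [0.953, -0.303, -0.001, -0.0]
ft_force: [-0.3, 0.5, -1.2]
grip_width: 0.0131
grip_force: 8.0
nozzle1 [([300, 254, 30, 70], 0.95), ([286, 224, 26, 53], 0.78), ([121, 346, 12, 41], 0.64), ([315, 356, 16, 31], 0.55), ([45, 0, 488, 303], 0.46)]
cup [([48, 1, 484, 300], 0.58)]
bottle1 [([597, 118, 42, 92], 0.7), ([416, 123, 67, 48], 0.6)]
[0.60818214 0.0308155  0.25130451] 0.013102478155900767
top [-25.4  -4.5 167.3]
wrist [-24.3  -9.6 167.3]
180 None; 186 None; 192 None; 198 None; 204 (np.int64(293), np.int64(321), 29); 210 (np.int64(286), np.int64(328), 43); 216 (np.int64(282), np.int64(332), 51); 222 (np.int64(279), np.int64(334), 56); 228 (np.int64(277), np.int64(335), 59); 234 (np.int64(274), np.int64(336), 63); 240 (np.int64(272), np.int64(337), 66); 246 (np.int64(271), np.int64(339), 69); 252 (np.int64(271), np.int64(339), 69); 258 (np.int64(272), np.int64(338), 67); 264 (np.int64(251), np.int64(335), 63); 270 (np.int64(251), np.int64(331), 58); 276 (np.int64(251), np.int64(389), 56); 282 (np.int64(251), np.int64(389), 57); 288 (np.int64(251), np.int64(389), 68); 294 (np.int64(302), np.int64(359), 24);
```

```bash
python3 -m creep '[{"translation":[0,-1,12],"roll":0,"gripper":2},{"translation":[0,-1,24],"roll":0,"gripper":2},{"translation":[0,-1,36],"roll":0,"gripper":2},{"translation":[0,-1,46],"roll":0,"gripper":2},{"translation":[0,-1,46],"roll":0,"gripper":2}]'
python3 hang.py | head -1
python3 -m creep '[{"translation":[0,0,10],"roll":0,"gripper":2},{"translation":[0,0,20],"roll":0,"gripper":2},{"translation":[0,0,30],"roll":0,"gripper":2},{"translation":[0,0,40],"roll":0,"gripper":2},{"translation":[0,0,40],"roll":0,"gripper":2}]'
python3 hang.py | head -1
```

```text
time: 27.22
position: [0.6077, 0.0318, 0.2035]
tool_rot: [0.953, -0.303, -0.002, 0.0]
ft_force: [0.1, -0.5, -1.0]
grip_width: 0.013
grip_force: 8.0
nozzle1 [([299, 254, 35, 66], 0.96), ([287, 236, 26, 44], 0.65), ([319, 368, 10, 18], 0.61), ([105, 358, 12, 28], 0.54), ([626, 11, 12, 45], 0.3), ([0, 1, 510, 175], 0.15)]
time: 27.83
position: [0.6075, 0.0314, 0.1626]
tool_rot: [0.953, -0.303, -0.003, 0.001]
ft_force: [0.0, 0.6, -0.4]
grip_width: 0.013
grip_force: 8.0
nozzle1 [([300, 256, 31, 67], 0.61), ([287, 252, 23, 28], 0.59)]
```

```bash
python3 -m creep '[{"translation":[0,0,0],"roll":0,"gripper":26},{"translation":[0,0,0],"roll":0,"gripper":26},{"translation":[0,0,0],"roll":0,"gripper":26},{"translation":[0,0,0],"roll":0,"gripper":26},{"translation":[0,0,0],"roll":0,"gripper":26}]'
python3 -m creep '[{"translation":[0,0,-40],"roll":0,"gripper":26},{"translation":[-20,0,-80],"roll":0,"gripper":26},{"translation":[-40,0,-95],"roll":0,"gripper":36},{"translation":[-40,0,-95],"roll":0,"gripper":36},{"translation":[-40,0,-95],"roll":0,"gripper":36}]'
python3 hang.py
python3 - <<'E'
from h import *
a=viewer.camera("side"); cv2.imwrite("pics/side9.png",a)
for t in ["syringe1","nozzle1","cup"]: print(t,[(np.round(d["bbox"]).astype(int).tolist(),round(d["p"],2)) for d in viewer.recognise("side",t)])
print(proj("side",[[.5898,.0493,.084],[.5898,.0493,.134]]))
E
```

```text
time: 28.45
position: [0.6096, 0.0313, 0.1659]
tool_rot: [0.953, -0.303, 0.0, -0.0]
ft_force: [-0.3, -0.0, -0.3]
grip_width: 0.0255
grip_force: 0.0
time: 28.87
position: [0.5768, 0.0549, 0.2621]
tool_rot: [0.953, -0.303, 0.002, -0.0]
ft_force: [-0.6, -0.6, -0.1]
grip_width: 0.0342
grip_force: 0.0
nozzle1 [([316, 315, 15, 70], 0.94), ([282, 193, 35, 65], 0.89), ([298, 174, 33, 24], 0.7), ([115, 363, 7, 24], 0.58)]
cup [([64, 1, 472, 280], 0.85), ([62, 2, 406, 128], 0.53)]
bottle1 [([417, 84, 63, 48], 0.98)]
[0.57684773 0.05485604 0.26212475] 0.03421799905017572
top [ 13.3  -2.7 178.2]
wrist [ 14.4  -7.8 178.2]
180 (np.int64(282), np.int64(334), 53); 186 (np.int64(278), np.int64(336), 59); 192 (np.int64(275), np.int64(339), 65); 198 (np.int64(273), np.int64(340), 68); 204 (np.int64(273), np.int64(341), 69); 210 (np.int64(274), np.int64(340), 67); 216 (np.int64(276), np.int64(339), 64); 222 (np.int64(251), np.int64(335), 60); 228 (np.int64(251), np.int64(331), 55); 234 (np.int64(251), np.int64(322), 42); 240 (np.int64(251), np.int64(389), 39); 246 (np.int64(251), np.int64(389), 58); 252 (np.int64(251), np.int64(389), 74); 258 (np.int64(251), np.int64(389), 82); 264 (np.int64(251), np.int64(389), 88); 270 (np.int64(251), np.int64(389), 104); 276 (np.int64(251), np.int64(389), 119); 282 (np.int64(251), np.int64(389), 96); 288 (np.int64(251), np.int64(389), 94); 294 (np.int64(251), np.int64(389), 87); syringe1 [([337, 310, 38, 42], 0.8), ([235, 376, 21, 62], 0.63), ([283, 463, 15, 17], 0.54), ([290, 227, 8, 20], 0.52)]
nozzle1 [([341, 306, 37, 45], 0.82), ([234, 374, 19, 64], 0.72), ([284, 462, 14, 17], 0.64), ([292, 243, 10, 15], 0.6), ([290, 229, 10, 18], 0.5)]
cup [([199, 118, 167, 179], 0.75)]
[[300.27809457 248.80578571]
 [299.38580409 233.75528272]]
```

```bash
for i in 1 2 3 4; do python3 -m creep '[{"translation":[0,0,0],"roll":-7,"gripper":36},{"translation":[0,0,0],"roll":-14,"gripper":36},{"translation":[0,0,0],"roll":-21,"gripper":36},{"translation":[0,0,0],"roll":-28,"gripper":36},{"translation":[0,0,0],"roll":-35,"gripper":36}]' >/dev/null; done
python3 -m creep '[{"translation":[0,0,0],"roll":-7,"gripper":36},{"translation":[0,0,0],"roll":-14,"gripper":36},{"translation":[0,0,0],"roll":-21,"gripper":36},{"translation":[0,0,0],"roll":-23,"gripper":36},{"translation":[0,0,0],"roll":-23,"gripper":36}]'
python3 - <<'E'
from h import *
go([.625,.32,.17],37.9)
E
```

```text
time: 31.35
position: [0.5769, 0.0542, 0.2601]
tool_rot: [0.441, 0.898, -0.0, -0.0]
ft_force: [-0.6, -0.2, -0.6]
grip_width: 0.0363
grip_force: 0.0
[180.8 200.6  90.1] ('roll', np.float64(-0.2), 'q6', np.float64(-43.4)) z 0.2601
```

```bash
python3 -m creep '[{"translation":[26,29,5],"roll":0,"gripper":36},{"translation":[52,58,15],"roll":0,"gripper":36},{"translation":[78,87,30],"roll":0,"gripper":36},{"translation":[104,116,45],"roll":0,"gripper":36},{"translation":[130,144,60],"roll":0,"gripper":36}]' >/dev/null
python3 -m creep '[{"translation":[26,29,15],"roll":0,"gripper":36},{"translation":[50,56,30],"roll":0,"gripper":36},{"translation":[50,56,30],"roll":0,"gripper":36},{"translation":[50,56,30],"roll":0,"gripper":36},{"translation":[50,56,30],"roll":0,"gripper":36}]'
python3 syr2.py
python3 - <<'E'
from h import *
go([.5305,.4450,.05],37.9)
E
```

```text
time: 32.18
position: [0.6249, 0.3188, 0.17]
tool_rot: [0.441, 0.898, -0.001, -0.0]
ft_force: [-0.1, -0.5, 0.0]
grip_width: 0.0359
grip_force: 0.0
[303, 68, 32, 121, 1960] noz [0.6069 0.3463] wing [0.545  0.4249] L 0.1001 ang 128.2 disc [0.532  0.4413] [0.5289 0.4453]
[158.4   2.4 120.7] ('roll', np.float64(-0.3), 'q6', np.float64(-19.7)) z 0.1708
```

```bash
python3 -m creep '[{"translation":[32,0,20],"roll":0,"gripper":36},{"translation":[64,1,40],"roll":0,"gripper":36},{"translation":[96,1,60],"roll":0,"gripper":36},{"translation":[128,2,80],"roll":0,"gripper":36},{"translation":[157,2,100],"roll":0,"gripper":36}]' 4
python3 -m creep '[{"translation":[0,0,15],"roll":0,"gripper":36},{"translation":[0,0,15],"roll":0,"gripper":36},{"translation":[0,0,15],"roll":0,"gripper":36},{"translation":[0,0,15],"roll":0,"gripper":36}]'
python3 - <<'E'
from h import *
go([.530,.4435,.022],38.2)
E
```

```text
time: 32.65
position: [0.5312, 0.4443, 0.0714]
tool_rot: [0.442, 0.897, 0.001, 0.001]
ft_force: [-0.4, 0.0, -0.1]
grip_width: 0.0358
grip_force: 0.0
time: 32.98
position: [0.5331, 0.4434, 0.0573]
tool_rot: [0.442, 0.897, 0.001, 0.001]
ft_force: [-0.2, -0.1, -0.2]
grip_width: 0.0359
grip_force: 0.0
[ 2.  -2.5 35.3] ('roll', np.float64(-0.7), 'q6', np.float64(-7.0)) z 0.0573
```

```bash
python3 -m creep '[{"translation":[2,-1,15],"roll":0,"gripper":36},{"translation":[2,-1,30],"roll":0,"gripper":36},{"translation":[2,-1,35],"roll":0,"gripper":30},{"translation":[2,-1,35],"roll":0,"gripper":30}]'
python3 -m creep '[{"translation":[0,0,0],"roll":0,"gripper":2},{"translation":[0,0,0],"roll":0,"gripper":2},{"translation":[0,0,0],"roll":0,"gripper":2},{"translation":[0,0,0],"roll":0,"gripper":2},{"translation":[0,0,0],"roll":0,"gripper":2}]' 4
python3 -m creep '[{"translation":[0,0,-25],"roll":0,"gripper":2},{"translation":[0,0,-50],"roll":0,"gripper":2},{"translation":[0,0,-75],"roll":0,"gripper":2},{"translation":[0,0,-100],"roll":0,"gripper":2},{"translation":[0,0,-125],"roll":0,"gripper":2}]'
python3 -m creep '[{"translation":[0,0,-35],"roll":0,"gripper":2},{"translation":[0,0,-70],"roll":0,"gripper":2},{"translation":[0,0,-120],"roll":0,"gripper":2},{"translation":[0,0,-120],"roll":0,"gripper":2},{"translation":[0,0,-120],"roll":0,"gripper":2}]' 8
python3 - <<'E'
from h import *
go([.58,.06,.27],54.7)
E
python3 hang.py | head -1
```

```text
time: 33.32
position: [0.5295, 0.4445, 0.0203]
tool_rot: [0.442, 0.897, -0.0, -0.0]
ft_force: [0.0, 0.1, -0.3]
grip_width: 0.0315
grip_force: 0.0
time: 33.73
position: [0.5289, 0.4456, 0.0209]
tool_rot: [0.441, 0.898, 0.0, 0.0]
ft_force: [0.3, 0.1, -0.0]
grip_width: 0.0135
grip_force: 4.0
time: 34.15
position: [0.5284, 0.4455, 0.1467]
tool_rot: [0.441, 0.898, -0.0, -0.0]
ft_force: [0.3, -0.7, -0.1]
grip_width: 0.0134
grip_force: 4.0
time: 34.57
position: [0.5306, 0.447, 0.2709]
tool_rot: [0.441, 0.898, 0.004, 0.003]
ft_force: [0.6, -0.0, 0.3]
grip_width: 0.0129
grip_force: 8.0
[-336.4 -197.5   -0.7] ('roll', np.float64(-17.0), 'q6', np.float64(-6.8)) z 0.2709
nozzle1 [([300, 262, 32, 60], 0.94), ([95, 273, 42, 84], 0.9), ([244, 47, 72, 99], 0.61)]
```

```bash
for i in 1 2; do python3 -m creep '[{"translation":[-30,-17,0],"roll":0,"gripper":2},{"translation":[-60,-35,0],"roll":0,"gripper":2},{"translation":[-90,-53,0],"roll":0,"gripper":2},{"translation":[-120,-70,0],"roll":0,"gripper":2},{"translation":[-150,-88,0],"roll":0,"gripper":2}]' >/dev/null; done
python3 -m creep '[{"translation":[-30,-17,0],"roll":0,"gripper":2},{"translation":[-36,-21,0],"roll":0,"gripper":2},{"translation":[-36,-21,0],"roll":0,"gripper":2},{"translation":[-36,-21,0],"roll":0,"gripper":2}]'
python3 hang.py | head -5
python3 - <<'E'
from h import *
f=dict(position=np.array([.5768,.0549,.2621]),tool_rot=np.array([.953,-.303,0,0]))
for n,u,z in [("s1disc",(290,252),.128),("s1noz",(310,197),.02),("s2top",(314,186),.11),("cup",(307,204),.084)]: print(n,at_z("wrist",u,z,f).round(4))
E
```

```text
time: 35.93
position: [0.5772, 0.0594, 0.2639]
tool_rot: [0.442, 0.897, -0.0, -0.002]
ft_force: [0.2, 0.9, 0.1]
grip_width: 0.0132
grip_force: 8.0
nozzle1 [([304, 260, 27, 60], 0.85), ([235, 0, 35, 90], 0.74), ([320, 204, 24, 28], 0.62), ([296, 265, 232, 194], 0.55)]
cup [([170, 145, 360, 315], 0.91)]
bottle1 []
[0.57717644 0.05936317 0.26388095] 0.01321632656483545
top [-16.3   4.3 179.8]
s1disc [0.5778 0.0802 0.128 ]
s1noz [0.59   0.0541 0.02  ]
s2top [0.6075 0.036  0.11  ]
cup [0.595  0.0526 0.084 ]
```

```bash
python3 -m creep '[{"translation":[4,-5,5],"roll":0,"gripper":2},{"translation":[4,-5,20],"roll":0,"gripper":2},{"translation":[4,-5,35],"roll":0,"gripper":2},{"translation":[4,-5,50],"roll":0,"gripper":2},{"translation":[4,-5,55],"roll":0,"gripper":2}]'
python3 -m creep '[{"translation":[0,0,0],"roll":0,"gripper":2},{"translation":[0,0,0],"roll":0,"gripper":2}]'; python3 hang.py | head -1
python3 -m creep '[{"translation":[0,0,9],"roll":0,"gripper":2},{"translation":[0,0,18],"roll":0,"gripper":2},{"translation":[0,0,27],"roll":0,"gripper":2},{"translation":[0,0,36],"roll":0,"gripper":2},{"translation":[0,0,36],"roll":0,"gripper":2}]'; python3 hang.py | head -1
```

```text
time: 36.55
position: [0.5696, 0.0604, 0.2084]
tool_rot: [0.44, 0.898, -0.001, -0.002]
ft_force: [-0.8, -0.4, -0.1]
grip_width: 0.013
grip_force: 8.0
time: 36.72
position: [0.5716, 0.0599, 0.2107]
tool_rot: [0.441, 0.898, -0.0, -0.0]
ft_force: [-0.0, -0.1, -0.4]
grip_width: 0.0128
grip_force: 8.0
nozzle1 [([326, 224, 30, 34], 0.81), ([313, 245, 26, 36], 0.8), ([230, 0, 37, 89], 0.64), ([452, 342, 77, 136], 0.6), ([303, 263, 30, 60], 0.56)]
time: 37.33
position: [0.5701, 0.0594, 0.1719]
tool_rot: [0.441, 0.897, -0.001, -0.002]
ft_force: [-0.2, -0.2, 0.7]
grip_width: 0.0131
grip_force: 8.0
nozzle1 [([301, 254, 33, 69], 0.72), ([320, 257, 15, 64], 0.63), ([226, 0, 38, 85], 0.63), ([331, 237, 37, 43], 0.6)]
```

```bash
python3 -m creep '[{"translation":[0,0,5],"roll":0,"gripper":2},{"translation":[0,0,10],"roll":0,"gripper":2},{"translation":[0,0,10],"roll":0,"gripper":2}]'; python3 hang.py | head -1
python3 - <<'E'
from h import *
a=viewer.camera("side"); cv2.imwrite("pics/side10.png",a)
for t in ["syringe1","nozzle1"]: print(t,[(np.round(d["bbox"]).astype(int).tolist(),round(d["p"],2)) for d in viewer.recognise("side",t)])
E
```

```text
time: 37.78
position: [0.5712, 0.0594, 0.1638]
tool_rot: [0.441, 0.898, -0.0, -0.001]
ft_force: [0.3, -0.4, -0.5]
grip_width: 0.0137
grip_force: 8.0
nozzle1 [([329, 242, 39, 38], 0.89), ([223, 0, 36, 82], 0.87), ([323, 258, 9, 63], 0.5)]
syringe1 [([338, 307, 36, 46], 0.88), ([300, 229, 10, 27], 0.73), ([297, 246, 6, 12], 0.64), ([288, 226, 10, 21], 0.63), ([198, 128, 92, 127], 0.54)]
nozzle1 [([341, 308, 37, 45], 0.83), ([300, 230, 13, 23], 0.71), ([293, 242, 8, 19], 0.63), ([290, 228, 11, 16], 0.48)]
```

```bash
python3 -m creep '[{"translation":[0,0,0],"roll":0,"gripper":24},{"translation":[0,0,0],"roll":0,"gripper":24},{"translation":[0,0,0],"roll":0,"gripper":24},{"translation":[0,0,0],"roll":0,"gripper":24},{"translation":[0,0,0],"roll":0,"gripper":24}]'
python3 -m creep '[{"translation":[0,0,-40],"roll":0,"gripper":24},{"translation":[0,0,-80],"roll":0,"gripper":24},{"translation":[0,0,-120],"roll":0,"gripper":36},{"translation":[0,0,-150],"roll":0,"gripper":36},{"translation":[0,0,-150],"roll":0,"gripper":36}]'
python3 hang.py|head -5
python3 - <<'E'
from h import *
a=viewer.camera("side"); cv2.imwrite("pics/side11.png",a)
for t in ["syringe1","nozzle1","bottle1","handle","latch_end","lid"]: print(t,[(np.round(d["bbox"]).astype(int).tolist(),round(d["p"],2)) for d in viewer.recognise("side",t)])
E
```

```text
time: 38.55
position: [0.5718, 0.0593, 0.1647]
tool_rot: [0.441, 0.898, 0.0, 0.0]
ft_force: [-0.5, 0.5, -0.0]
grip_width: 0.0235
grip_force: 0.0
time: 38.97
position: [0.5757, 0.0592, 0.3223]
tool_rot: [0.441, 0.898, 0.003, 0.007]
ft_force: [1.4, -0.5, -0.1]
grip_width: 0.0338
grip_force: 0.0
nozzle1 [([298, 198, 24, 27], 0.97), ([320, 190, 15, 25], 0.81), ([239, 0, 33, 94], 0.81), ([311, 220, 25, 45], 0.76)]
cup [([171, 138, 352, 249], 0.78)]
bottle1 [([233, 284, 26, 33], 0.6)]
[0.57565915 0.05916289 0.32230544] 0.03380363710646601
top [-14.    2.5 238.5]
syringe1 [([301, 234, 11, 21], 0.54), ([339, 310, 37, 41], 0.54), ([286, 464, 13, 14], 0.53), ([315, 196, 18, 38], 0.46), ([289, 226, 10, 21], 0.44)]
nozzle1 [([340, 307, 38, 47], 0.56), ([288, 225, 14, 24], 0.53), ([282, 462, 16, 18], 0.47), ([294, 242, 6, 18], 0.43)]
bottle1 [([313, 194, 18, 38], 0.68), ([304, 155, 28, 26], 0.55)]
handle [([198, 114, 106, 141], 0.92)]
latch_end [([382, 166, 39, 26], 0.66), ([266, 120, 12, 6], 0.55)]
lid [([383, 164, 38, 25], 0.63), ([200, 118, 109, 138], 0.55)]
```

```bash
cat > lid.py <<'E'
from h import *
c=np.r_[.5986,-.0373]; a=np.radians(-7.33); ex=np.r_[np.cos(a),np.sin(a)];ey=np.r_[-ex[1],ex[0]]
def C(x,y,z): return np.r_[c+x*ex+y*ey,z]
def handle(th,y=0): return C(.085-.212*np.cos(th)+.020*np.sin(th),y,.065+.212*np.sin(th)+.020*np.cos(th))
E
python3 - <<'E'
from lid import *
for th in np.arange(1.0,1.95,.1):
    print(round(th,2),handle(th).round(3),proj("top",handle(th))[0].round(0),proj("side",handle(th))[0].round(0), proj("top",[handle(th,.042),handle(th,-.042)]).round(0).tolist())
E
```

```text
1.0 [ 0.586 -0.036  0.254] [352. 225.] [314. 168.] [[336.0, 223.0], [367.0, 228.0]]
1.1 [ 0.605 -0.038  0.263] [353. 218.] [306. 162.] [[337.0, 215.0], [369.0, 220.0]]
1.2 [ 0.625 -0.041  0.27 ] [354. 210.] [297. 157.] [[338.0, 207.0], [370.0, 212.0]]
1.3 [ 0.646 -0.043  0.275] [356. 202.] [289. 152.] [[340.0, 199.0], [371.0, 204.0]]
1.4 [ 0.667 -0.046  0.277] [357. 194.] [280. 149.] [[341.0, 191.0], [373.0, 196.0]]
1.5 [ 0.688 -0.049  0.278] [358. 186.] [272. 146.] [[342.0, 183.0], [374.0, 188.0]]
1.6 [ 0.709 -0.051  0.276] [359. 178.] [264. 144.] [[343.0, 176.0], [375.0, 181.0]]
1.7 [ 0.73  -0.054  0.273] [360. 171.] [256. 143.] [[345.0, 168.0], [376.0, 173.0]]
1.8 [ 0.75  -0.057  0.267] [361. 164.] [248. 142.] [[346.0, 161.0], [377.0, 166.0]]
1.9 [ 0.77  -0.059  0.259] [362. 157.] [242. 143.] [[347.0, 155.0], [378.0, 160.0]]
```

```bash
for i in 1; do python3 -m creep '[{"translation":[0,0,0],"roll":7,"gripper":40},{"translation":[0,0,0],"roll":14,"gripper":40},{"translation":[0,0,0],"roll":21,"gripper":40},{"translation":[0,0,0],"roll":28,"gripper":40},{"translation":[0,0,0],"roll":35,"gripper":40}]' >/dev/null; done
python3 -m creep '[{"translation":[0,0,0],"roll":7,"gripper":40},{"translation":[0,0,0],"roll":10,"gripper":40},{"translation":[0,0,0],"roll":10,"gripper":40},{"translation":[0,0,0],"roll":10,"gripper":40}]'
python3 - <<'E'
from lid import *
h=handle(1.78); go([h[0],h[1],.34],-7.3)
print("case x in tool",to_tool(np.r_[ex,0]))
a=viewer.camera("top"); cv2.imwrite("pics/top12.png",a)
for t in ["syringe1","bottle1","handle","latch_end"]: print(t,[(np.round(d["bbox"]).astype(int).tolist(),round(d["p"],2)) for d in viewer.recognise("top",t)])
E
```

```text
time: 40.27
position: [0.5717, 0.0593, 0.3144]
tool_rot: [0.75, 0.661, -0.0, -0.0]
ft_force: [0.4, 0.1, 0.2]
grip_width: 0.0403
grip_force: 0.0
[-92.7 187.4 -25.7] ('roll', np.float64(0.1), 'q6', np.float64(2.0)) z 0.3144
case x in tool [-1.64239938e+00  9.99998552e+02 -4.46609651e-01]
syringe1 [([148, 276, 40, 12], 0.73), ([268, 297, 9, 12], 0.5)]
bottle1 [([308, 148, 103, 62], 0.73), ([390, 171, 14, 6], 0.66)]
handle [([310, 150, 101, 61], 0.59)]
latch_end [([387, 170, 14, 5], 0.45)]
```

```bash
python3 -m creep '[{"translation":[-18,37,-8],"roll":0,"gripper":40},{"translation":[-37,75,-16],"roll":0,"gripper":40},{"translation":[-55,112,-24],"roll":0,"gripper":40},{"translation":[-74,150,-26],"roll":0,"gripper":40},{"translation":[-93,187,-26],"roll":0,"gripper":40}]' 25
python3 -m creep '[{"translation":[0,0,0],"roll":0,"gripper":40},{"translation":[0,0,0],"roll":0,"gripper":40}]'
python3 - <<'E'
from lid import *
o=telemetry.get_obs(); w=viewer.camera("wrist"); cv2.imwrite("pics/w13.png",w)
h=handle(1.78); go([h[0],h[1],h[2]+.012])
# dark bar in the wrist picture
for P in [handle(1.78,y) for y in (-.042,0,.042)]:
    I=CI("wrist");K=np.array(I["intrinsics"]);H=np.array(I["hand_eye"]); t=to_tool(P-o["position"],o)/1000
    q=H[:3,:3].T@(t-H[:3,3]); th=np.arctan2(np.hypot(*q[:2]),q[2]); print(t.round(3),(K[:2,2]+K[0,0]*th*q[:2]/np.hypot(*q[:2])).round(0))
for u in (200,240,280,300,320,340):pass
g=w.max(2)
for v in range(150,300,10): 
    r=np.nonzero(g[v]<60)[0]; r=r[(r>200)&(r<440)]; print(v,(int(r.min()),int(r.max()),len(r)) if len(r) else None,end="; ")
print([(np.round(d["bbox"]).astype(int).tolist(),round(d["p"],2)) for d in viewer.recognise("wrist","handle")])
E
```

```text
time: 40.93
position: [0.7448, -0.0562, 0.342]
tool_rot: [0.751, 0.661, 0.001, 0.001]
ft_force: [-0.0, -0.1, 0.5]
grip_width: 0.0398
grip_force: 0.0
time: 41.1
position: [0.744, -0.0571, 0.338]
tool_rot: [0.752, 0.66, -0.001, -0.001]
ft_force: [-0.8, 0.9, 0.2]
grip_width: 0.0401
grip_force: 0.0
[-0.3  3.3 58.7] z 0.3389
[-0.041  0.002  0.07 ] [321. 321.]
[0.001 0.002 0.07 ] [322. 261.]
[0.043 0.002 0.07 ] [322. 193.]
150 None; 160 None; 170 None; 180 (307, 322, 16); 190 (317, 332, 13); 200 (320, 332, 13); 210 (320, 332, 10); 220 (320, 332, 12); 230 (320, 332, 12); 240 (320, 331, 11); 250 (320, 331, 11); 260 (320, 331, 10); 270 (320, 330, 11); 280 (257, 375, 20); 290 (253, 380, 37); [([261, 42, 127, 346], 0.63)]
```

```bash
python3 -m creep '[{"translation":[0,5,20],"roll":0,"gripper":40},{"translation":[0,5,40],"roll":0,"gripper":40},{"translation":[0,5,57],"roll":0,"gripper":40},{"translation":[0,5,57],"roll":0,"gripper":40},{"translation":[0,5,57],"roll":0,"gripper":40}]'
python3 -m creep '[{"translation":[0,0,0],"roll":0,"gripper":4},{"translation":[0,0,0],"roll":0,"gripper":4},{"translation":[0,0,0],"roll":0,"gripper":4},{"translation":[0,0,0],"roll":0,"gripper":4},{"translation":[0,0,0],"roll":0,"gripper":4}]' 25
python3 - <<'E'
from lid import *
p=telemetry.get_obs()["position"]; d=p[:2]-c; print(p,"case x",d@ex,"y",d@ey)
E
```

```text
time: 41.62
position: [0.7466, -0.0544, 0.2836]
tool_rot: [0.75, 0.661, -0.001, -0.001]
ft_force: [0.4, -0.7, -0.1]
grip_width: 0.0401
grip_force: 0.0
time: 42.03
position: [0.7482, -0.0558, 0.2845]
tool_rot: [0.751, 0.66, 0.0, 0.001]
ft_force: [-0.6, 0.3, 0.0]
grip_width: 0.0141
grip_force: 0.0
[ 0.74822275 -0.0558459   0.2845172 ] case x 0.15076615977979788 y 0.0006951216855963693
```

```bash
python3 -m creep '[{"translation":[0,0,5],"roll":0,"gripper":14},{"translation":[0,0,5],"roll":0,"gripper":4},{"translation":[0,0,5],"roll":0,"gripper":4},{"translation":[0,0,5],"roll":0,"gripper":4},{"translation":[0,0,5],"roll":0,"gripper":4}]' 25
python3 - <<'E'
from lid import *
p=telemetry.get_obs()["position"]; d=p[:2]-c; print(p,"case x",d@ex,"y",d@ey)
H=lambda t:np.r_[-.212*np.cos(t)+.020*np.sin(t),.212*np.sin(t)+.020*np.cos(t)]
t0=1.78;
for t in np.arange(1.78,-.01,-.089): print(round(t,2),((H(t)-H(t0))*1000).round(0))
E
```

```text
time: 42.45
position: [0.7484, -0.0559, 0.2783]
tool_rot: [0.751, 0.66, 0.0, 0.0]
ft_force: [2.4, 0.2, -2.4]
grip_width: 0.0089
grip_force: 25.0
[ 0.74839422 -0.05587094  0.27832138] case x 0.1509394183467292 y 0.0006921594075646769
1.78 [0. 0.]
1.69 [-18.   5.]
1.6 [-37.   8.]
1.51 [-56.  10.]
1.42 [-75.   9.]
1.34 [-94.   8.]
1.25 [-112.    4.]
1.16 [-131.   -1.]
1.07 [-148.   -8.]
0.98 [-165.  -16.]
0.89 [-181.  -26.]
0.8 [-197.  -37.]
0.71 [-211.  -50.]
0.62 [-224.  -63.]
0.53 [-236.  -78.]
0.45 [-246.  -94.]
0.36 [-255. -111.]
0.27 [-263. -128.]
0.18 [-269. -146.]
0.09 [-273. -164.]
0.0 [-276. -183.]
```

```bash
python3 -m creep '[{"translation":[0,-18,-5],"roll":0,"gripper":4},{"translation":[0,-37,-8],"roll":0,"gripper":4},{"translation":[0,-56,-10],"roll":0,"gripper":4},{"translation":[0,-75,-9],"roll":0,"gripper":4},{"translation":[0,-94,-8],"roll":0,"gripper":4}]' 30
python3 -m creep '[{"translation":[0,-18,4],"roll":0,"gripper":4},{"translation":[0,-37,9],"roll":0,"gripper":4},{"translation":[0,-54,16],"roll":0,"gripper":4},{"translation":[0,-71,24],"roll":0,"gripper":4},{"translation":[0,-87,34],"roll":0,"gripper":4}]'
```

```text
time: 42.87
position: [0.6555, -0.0431, 0.2873]
tool_rot: [0.751, 0.66, 0.002, 0.001]
ft_force: [6.2, 1.6, -6.1]
grip_width: 0.0093
grip_force: 30.0
time: 43.28
position: [0.5691, -0.0312, 0.2541]
tool_rot: [0.751, 0.66, 0.003, 0.001]
ft_force: [2.3, 4.0, 2.3]
grip_width: 0.0091
grip_force: 30.0
```

```bash
python3 -m creep '[{"translation":[0,0,0],"roll":0,"gripper":4},{"translation":[0,0,0],"roll":0,"gripper":4}]'
python3 - <<'E'
from lid import *
p=telemetry.get_obs()["position"]; d=p[:2]-c; print(p,"case x",d@ex,"y",d@ey)
E
```

```text
time: 43.45
position: [0.5663, -0.0308, 0.2523]
tool_rot: [0.751, 0.66, -0.001, -0.003]
ft_force: [-2.8, 5.6, 2.4]
grip_width: 0.009
grip_force: 30.0
[ 0.56630408 -0.0308365   0.25232942] case x -0.03285662604495524 y 0.0022902360958481404
```

```bash
python3 -m creep '[{"translation":[0,-16,11],"roll":0,"gripper":4},{"translation":[0,-30,24],"roll":0,"gripper":4},{"translation":[0,-43,37],"roll":0,"gripper":4},{"translation":[0,-55,52],"roll":0,"gripper":4},{"translation":[0,-65,68],"roll":0,"gripper":4}]'
python3 -m creep '[{"translation":[0,-9,17],"roll":0,"gripper":4},{"translation":[0,-17,34],"roll":0,"gripper":4},{"translation":[0,-23,52],"roll":0,"gripper":4},{"translation":[0,-23,52],"roll":0,"gripper":4}]'
python3 -m creep '[{"translation":[0,-3,12],"roll":0,"gripper":4},{"translation":[0,-5,24],"roll":0,"gripper":4},{"translation":[0,-6,34],"roll":0,"gripper":4},{"translation":[0,-6,34],"roll":0,"gripper":4},{"translation":[0,-6,34],"roll":0,"gripper":4}]'
```

```text
time: 43.87
position: [0.5051, -0.0228, 0.1854]
tool_rot: [0.751, 0.66, 0.002, -0.0]
ft_force: [2.6, 7.9, 0.3]
grip_width: 0.0091
grip_force: 30.0
time: 44.2
position: [0.4823, -0.0201, 0.1308]
tool_rot: [0.752, 0.66, 0.001, -0.001]
ft_force: [4.8, 8.3, -3.2]
grip_width: 0.0092
grip_force: 30.0
time: 44.62
position: [0.4765, -0.0194, 0.0983]
tool_rot: [0.751, 0.66, 0.001, -0.001]
ft_force: [1.8, 9.1, -0.2]
grip_width: 0.0092
grip_force: 30.0
```

```bash
python3 -m creep '[{"translation":[0,0,2],"roll":0,"gripper":4},{"translation":[0,0,3],"roll":0,"gripper":4},{"translation":[0,0,3],"roll":0,"gripper":4},{"translation":[0,0,3],"roll":0,"gripper":4}]'
python3 -m creep '[{"translation":[0,0,0],"roll":0,"gripper":24},{"translation":[0,0,0],"roll":0,"gripper":24},{"translation":[0,0,0],"roll":0,"gripper":24},{"translation":[0,0,0],"roll":0,"gripper":24}]'
python3 -m creep '[{"translation":[0,0,-40],"roll":0,"gripper":24},{"translation":[0,0,-80],"roll":0,"gripper":10},{"translation":[0,0,-120],"roll":0,"gripper":0},{"translation":[0,0,-120],"roll":0,"gripper":0},{"translation":[0,0,-120],"roll":0,"gripper":0}]'
python3 - <<'E'
from lid import *
P=C(-.065,0,.185); go(P)
a=viewer.camera("side"); cv2.imwrite("pics/side14.png",a)
b=viewer.camera("top"); cv2.imwrite("pics/top14.png",b)
for cm in ["side","top"]:
  for t in ["handle","latch_end","lid"]: print(cm,t,[(np.round(d["bbox"]).astype(int).tolist(),round(d["p"],2)) for d in viewer.recognise(cm,t)])
print(proj("side",[handle(0),handle(.1),C(-.085,.14,.14),C(.085,.14,.14),C(.085,.14,.065)]).round(0).tolist())
E
```

```text
time: 44.95
position: [0.4764, -0.0194, 0.0968]
tool_rot: [0.751, 0.66, 0.001, -0.001]
ft_force: [-0.5, 8.9, 9.3]
grip_width: 0.009
grip_force: 30.0
time: 45.28
position: [0.476, -0.0214, 0.0956]
tool_rot: [0.751, 0.661, -0.0, 0.0]
ft_force: [0.4, 0.5, -0.1]
grip_width: 0.0224
grip_force: 0.0
time: 45.7
position: [0.477, -0.0216, 0.2178]
tool_rot: [0.751, 0.66, 0.001, 0.003]
ft_force: [0.2, 0.4, 0.1]
grip_width: 0.0053
grip_force: 0.0
[-0.  57.4 33.2] z 0.2178
side handle [([244, 164, 131, 117], 0.86)]
side latch_end [([351, 210, 28, 12], 0.48)]
side lid [([243, 167, 134, 115], 0.96)]
top handle [([298, 190, 108, 89], 0.63)]
top latch_end [([374, 273, 5, 9], 0.56)]
top lid [([299, 192, 102, 87], 0.56)]
[[358.0, 240.0], [357.0, 234.0], [313.0, 259.0], [246.0, 232.0], [250.0, 254.0]]
```

```bash
python3 -m creep '[{"translation":[0,38,0],"roll":0,"gripper":0},{"translation":[0,57,0],"roll":0,"gripper":0},{"translation":[0,57,30],"roll":0,"gripper":0},{"translation":[0,57,48],"roll":0,"gripper":0},{"translation":[0,57,48],"roll":0,"gripper":0}]'
python3 -m creep '[{"translation":[0,0,4],"roll":0,"gripper":0},{"translation":[0,0,8],"roll":0,"gripper":0},{"translation":[0,0,9],"roll":0,"gripper":0},{"translation":[0,0,10],"roll":0,"gripper":0},{"translation":[0,0,10],"roll":0,"gripper":0}]'
python3 -m creep '[{"translation":[0,0,1],"roll":0,"gripper":0},{"translation":[0,0,2],"roll":0,"gripper":0},{"translation":[0,0,2],"roll":0,"gripper":0}]'
```

```text
time: 46.52
position: [0.5292, -0.0274, 0.1637]
tool_rot: [0.751, 0.66, -0.003, -0.004]
ft_force: [-1.2, 0.2, -0.5]
grip_width: 0.0008
grip_force: 0.0
time: 46.93
position: [0.5315, -0.0279, 0.1604]
tool_rot: [0.751, 0.661, 0.0, 0.0]
ft_force: [-4.0, 1.1, 11.9]
grip_width: 0.0007
grip_force: 6.2
time: 47.18
position: [0.5314, -0.0279, 0.1599]
tool_rot: [0.751, 0.661, 0.0, 0.001]
ft_force: [-7.3, 1.1, 23.1]
grip_width: 0.0003
grip_force: 11.3
```

```bash
python3 -m creep '[{"translation":[0,0,-40],"roll":0,"gripper":0},{"translation":[0,0,-80],"roll":0,"gripper":0},{"translation":[0,0,-80],"roll":0,"gripper":0}]'
python3 - <<'E'
from lid import *
def L(p,y=-.095): return C(-.088-.052*np.sin(p),y,.095-.052*np.cos(p))
print("pivot",proj("top",C(-.088,-.095,.095)).round(0),proj("side",C(-.088,-.095,.095)).round(0))
for p in np.arange(0,1.9,.3): print(round(p,1),L(p).round(3),proj("top",L(p))[0].round(0),proj("side",L(p))[0].round(0))
for cm in ["side","top","wrist"]:
  a=viewer.camera(cm); cv2.imwrite(f"pics/{cm}15.png",a)
  print(cm,[(np.round(d["bbox"]).astype(int).tolist(),round(d["p"],2)) for d in viewer.recognise(cm,"latch_end")])
  if cm=="wrist": break
  u,v=proj(cm,L(1.5))[0].astype(int); g=cv2.cvtColor(a,cv2.COLOR_BGR2HSV)
  m=(g[v-25:v+25,u-25:u+25,1]<45)&(g[v-25:v+25,u-25:u+25,2]>150); n,l,s,ce=cv2.connectedComponentsWithStats(m.astype(np.uint8))
  for k in range(1,n):
    if s[k,4]>15: print("  blob",s[k,:2]+[u-25,v-25],s[k,2:],ce[k]+[u-25,v-25])
E
```

```text
time: 47.43
position: [0.5368, -0.0291, 0.2439]
tool_rot: [0.751, 0.661, 0.005, 0.007]
ft_force: [2.6, -0.1, 0.3]
grip_width: 0.0005
grip_force: 0.0
pivot [[377. 263.]] [[360. 207.]]
0.0 [ 0.499 -0.12   0.043] [375. 265.] [359. 222.]
0.3 [ 0.484 -0.118  0.045] [375. 270.] [364. 224.]
0.6 [ 0.47  -0.117  0.052] [374. 274.] [370. 223.]
0.9 [ 0.459 -0.115  0.063] [374. 278.] [374. 222.]
1.2 [ 0.451 -0.114  0.076] [374. 280.] [377. 219.]
1.5 [ 0.448 -0.114  0.091] [374. 281.] [379. 215.]
1.8 [ 0.449 -0.114  0.107] [375. 281.] [379. 210.]
side [([353, 205, 27, 18], 0.52)]
top [([375, 263, 10, 18], 0.51)]
  blob [373 265] [ 9 16 91] [377.08791209 272.45054945]
wrist []
```

Run:
```python
from lid import *
go(C(-.128,-.095,.15),-7.3)
```

```text
[-95.8 -59.3  84.7] ('roll', np.float64(-0.0), 'q6', np.float64(-7.7)) z 0.2345
```

```bash
python3 -m creep '[{"translation":[-32,-20,0],"roll":0,"gripper":0},{"translation":[-64,-40,0],"roll":0,"gripper":0},{"translation":[-96,-59,10],"roll":0,"gripper":0},{"translation":[-96,-59,45],"roll":0,"gripper":0},{"translation":[-96,-59,80],"roll":0,"gripper":0}]' 20
python3 -m creep '[{"translation":[0,0,0],"roll":0,"gripper":0},{"translation":[0,0,0],"roll":0,"gripper":0}]'
python3 - <<'E'
from lid import *
go(C(-.128,-.095,.096),-7.3)
E
```

```text
time: 48.15
position: [0.4607, -0.1178, 0.1553]
tool_rot: [0.752, 0.659, 0.0, 0.001]
ft_force: [-0.0, -0.7, -0.8]
grip_width: 0.0004
grip_force: 0.0
time: 48.32
position: [0.4592, -0.115, 0.1536]
tool_rot: [0.751, 0.66, -0.001, -0.003]
ft_force: [-0.3, -0.7, -0.2]
grip_width: 0.0004
grip_force: 0.0
[-0.3  0.8 57.6] ('roll', np.float64(-0.1), 'q6', np.float64(-20.3)) z 0.1536
```

```bash
python3 -m creep '[{"translation":[0,0,15],"roll":0,"gripper":0},{"translation":[0,0,28],"roll":0,"gripper":0},{"translation":[0,0,38],"roll":0,"gripper":0},{"translation":[0,0,48],"roll":0,"gripper":0},{"translation":[0,0,57],"roll":0,"gripper":0}]'
python3 -m creep '[{"translation":[0,4,0],"roll":0,"gripper":0},{"translation":[0,8,0],"roll":0,"gripper":0},{"translation":[0,12,0],"roll":0,"gripper":0},{"translation":[0,16,0],"roll":0,"gripper":0},{"translation":[0,20,0],"roll":0,"gripper":0}]'
python3 - <<'E'
from lid import *
p=telemetry.get_obs()["position"]; d=p[:2]-c; print(p,"case x",d@ex,"y",d@ey)
E
```

```text
time: 48.73
position: [0.4628, -0.1159, 0.0999]
tool_rot: [0.75, 0.661, 0.001, 0.002]
ft_force: [-0.4, -0.2, 2.8]
grip_width: 0.0008
grip_force: 0.9
time: 49.15
position: [0.4801, -0.1177, 0.0988]
tool_rot: [0.751, 0.661, -0.001, -0.001]
ft_force: [-4.5, 1.4, -0.7]
grip_width: 0.0006
grip_force: 2.0
[ 0.48011256 -0.11765329  0.09878156] case x -0.10726734441081699 y -0.09481371740305733
```

```bash
python3 -m creep '[{"translation":[0,2,0],"roll":0,"gripper":0},{"translation":[0,3,0],"roll":0,"gripper":0},{"translation":[0,3,0],"roll":0,"gripper":0}]'
python3 -m creep '[{"translation":[0,2,0],"roll":0,"gripper":0},{"translation":[0,3,0],"roll":0,"gripper":0},{"translation":[0,3,0],"roll":0,"gripper":0}]'
python3 - <<'E'
from lid import *
p=telemetry.get_obs()["position"]; d=p[:2]-c; print(p,"case x",d@ex,"y",d@ey)
E
```

```text
time: 49.4
position: [0.4834, -0.1182, 0.0983]
tool_rot: [0.751, 0.661, -0.0, -0.001]
ft_force: [-4.5, 1.4, -2.0]
grip_width: 0.0007
grip_force: 1.8
time: 49.65
position: [0.4864, -0.1188, 0.0983]
tool_rot: [0.751, 0.66, -0.0, -0.001]
ft_force: [-4.2, 1.0, -2.1]
grip_width: 0.0001
grip_force: 2.2
[ 0.48643706 -0.11876063  0.09833949] case x -0.1008532471082798 y -0.09510510576798865
```

```bash
python3 -m creep '[{"translation":[0,2,0],"roll":0,"gripper":0},{"translation":[0,3,0],"roll":0,"gripper":0},{"translation":[0,3,0],"roll":0,"gripper":0}]' | sed -n '2p;4p'
python3 -m creep '[{"translation":[0,1,0],"roll":0,"gripper":0},{"translation":[0,2,0],"roll":0,"gripper":0},{"translation":[0,2,0],"roll":0,"gripper":0}]'| sed -n '2p;4p'
python3 -m creep '[{"translation":[0,1,0],"roll":0,"gripper":0},{"translation":[0,1,0],"roll":0,"gripper":0},{"translation":[0,1,0],"roll":0,"gripper":0}]'| sed -n '2p;4p'
```

```text
position: [0.4872, -0.1188, 0.0983]
ft_force: [-8.7, -1.2, -0.6]
position: [0.4873, -0.1188, 0.0981]
ft_force: [-11.4, -1.9, 2.1]
position: [0.4873, -0.1188, 0.098]
ft_force: [-14.0, -2.6, 1.8]
```

```bash
python3 -m creep '[{"translation":[0,-20,0],"roll":0,"gripper":0},{"translation":[0,-40,-10],"roll":0,"gripper":0},{"translation":[0,-70,-40],"roll":0,"gripper":0},{"translation":[20,-70,-80],"roll":0,"gripper":0},{"translation":[20,-70,-120],"roll":0,"gripper":0}]'
python3 -m creep '[{"translation":[35,0,-20],"roll":0,"gripper":0},{"translation":[70,0,-40],"roll":0,"gripper":0},{"translation":[105,0,-60],"roll":0,"gripper":0},{"translation":[140,0,-60],"roll":0,"gripper":0},{"translation":[175,0,-60],"roll":0,"gripper":0}]'
python3 - <<'E'
from lid import *
def L(p,y=-.095): return C(-.088-.052*np.sin(p),y,.095-.052*np.cos(p))
for cm in ["side","top"]:
  a=viewer.camera(cm); cv2.imwrite(f"pics/{cm}16.png",a)
  for t in ["latch_end","lid","handle","syringe1","carton","tray","jar","full_carton","tape","bottle1"]: print(cm,t,[(np.round(d["bbox"]).astype(int).tolist(),round(d["p"],2)) for d in viewer.recognise(cm,t)])
  u,v=proj(cm,L(.7))[0].astype(int); g=cv2.cvtColor(a,cv2.COLOR_BGR2HSV)
  m=(g[v-25:v+25,u-25:u+25,1]<60)&(g[v-25:v+25,u-25:u+25,2]>140); n,l,s,ce=cv2.connectedComponentsWithStats(m.astype(np.uint8))
  for k in range(1,n):
    if s[k,4]>10: print("  blob",s[k,:2]+[u-25,v-25],s[k,2:],(ce[k]+[u-25,v-25]).round(1))
  print("flat corners",[proj(cm,C(-.091,y,z))[0].round(0).tolist() for y in (-.112,-.078) for z in (.095,.043)])
E
```

```text
time: 50.82
position: [0.4253, -0.0898, 0.218]
tool_rot: [0.751, 0.66, 0.001, -0.0]
ft_force: [1.9, -0.8, 0.0]
grip_width: 0.0005
grip_force: 0.0
time: 51.23
position: [0.4525, 0.084, 0.2806]
tool_rot: [0.751, 0.66, 0.005, 0.005]
ft_force: [0.8, -0.7, -0.3]
grip_width: 0.0007
grip_force: 0.0
side latch_end [([300, 156, 12, 13], 0.63), ([243, 170, 120, 113], 0.57)]
side lid [([244, 174, 121, 105], 0.59)]
side handle [([244, 166, 122, 115], 0.82)]
side syringe1 [([340, 308, 36, 45], 0.9)]
side carton [([398, 166, 25, 7], 0.43)]
side tray [([374, 160, 62, 58], 0.83)]
side jar []
side full_carton [([164, 293, 47, 61], 0.98)]
side tape []
side bottle1 []
flat corners [[364.0, 203.0], [363.0, 218.0], [358.0, 212.0], [357.0, 227.0]]
top latch_end [([372, 262, 12, 9], 0.64)]
top lid [([299, 189, 103, 86], 0.95)]
top handle [([301, 190, 102, 86], 0.68), ([411, 260, 77, 66], 0.65)]
top syringe1 [([146, 280, 38, 7], 0.49)]
top carton [([439, 264, 23, 46], 0.61)]
top tray [([411, 264, 74, 59], 0.71)]
top jar [([469, 234, 22, 19], 0.65), ([370, 261, 12, 6], 0.31), ([302, 192, 100, 86], 0.28)]
top full_carton [([227, 171, 22, 26], 0.77)]
top tape [([433, 185, 28, 34], 0.85)]
top bottle1 [([470, 236, 22, 15], 0.65)]
flat corners [[383.0, 265.0], [381.0, 267.0], [371.0, 264.0], [370.0, 265.0]]
```

Run:
```python
import cv2
for f,(x0,x1,y0,y1) in {"top16":(368,388,256,280),"side16":(346,386,200,230)}.items():
    g=cv2.cvtColor(cv2.imread(f"pics/{f}.png"),cv2.COLOR_BGR2HSV)
    # B blue case(sat>120), . bench grey, value digit
    for v in range(y0,y1): print(v," ".join("BB" if g[v,u,1]>110 else "%02d"%(g[v,u,2]*99//255) for u in range(x0,x1)))
```

```text
256 BB BB BB BB BB BB BB BB BB BB BB BB BB BB BB BB BB BB BB BB
257 BB BB BB BB BB BB BB BB BB BB BB BB BB BB BB BB BB BB BB BB
258 BB BB BB BB BB BB BB BB BB BB BB BB BB BB BB BB BB BB BB BB
259 BB BB BB BB BB BB BB BB BB BB BB BB BB BB BB BB BB BB BB BB
260 BB BB BB BB BB BB BB BB BB BB BB BB BB BB BB BB BB BB BB BB
261 BB BB BB 00 00 00 BB BB BB BB BB BB BB BB BB BB BB BB BB BB
262 BB BB 00 00 00 00 00 00 00 00 00 00 BB BB BB BB BB BB BB BB
263 BB 00 00 00 00 00 00 00 00 00 00 00 00 00 00 BB BB BB BB BB
264 00 00 00 00 00 00 00 00 00 00 00 00 00 00 00 BB BB BB BB BB
265 00 00 00 00 00 00 00 00 00 00 00 00 00 00 00 BB BB BB BB BB
266 00 00 00 00 00 00 00 00 00 00 00 00 00 00 00 00 00 BB BB BB
267 00 00 00 00 00 00 00 00 00 00 00 00 00 00 00 00 00 00 00 00
268 00 00 00 00 00 00 00 00 00 00 00 00 00 00 00 00 00 00 00 00
269 00 00 00 00 00 00 00 00 00 00 00 00 00 00 00 00 00 00 00 00
270 00 00 00 00 00 00 00 00 00 00 00 00 00 00 00 00 00 00 00 00
271 00 00 00 00 00 00 00 00 00 00 00 00 00 00 00 00 00 00 00 00
272 00 00 00 00 00 00 00 00 00 00 00 00 00 00 00 00 00 00 00 00
273 00 00 00
[... 3521 characters left out ...]
00 00 00 00 00
225 BB BB BB BB BB 00 00 00 00 00 00 00 00 BB BB BB 00 00 00 00 00 00 00 00 00 00 00 00 00 00 00 00 00 00 00 00 00 00 00 00
226 BB BB BB BB BB BB BB BB 00 00 00 00 00 00 00 00 00 00 00 00 00 00 00 00 00 00 00 00 00 00 00 00 00 00 00 00 00 00 00 00
227 BB BB BB BB BB BB BB BB BB BB 00 BB 00 00 00 00 00 00 00 00 00 00 00 00 00 00 00 00 00 00 00 00 00 00 00 00 00 00 00 00
228 BB BB BB BB BB BB BB BB BB BB BB BB BB 00 00 00 00 00 00 00 00 00 00 00 00 00 00 00 00 00 00 00 00 00 00 00 00 00 00 00
229 BB BB BB BB BB BB BB BB BB BB BB BB 00 00 00 00 00 00 00 00 00 00 00 00 00 00 00 00 00 00 00 00 00 00 00 00 00 00 00 00<stdin>:5: RuntimeWarning: overflow encountered in scalar multiply
```

```bash
python3 -c "
from rig import hand_in
print(hand_in())"
```

```text
the job is handed in; nothing more can be done
None
```

I handed the job in: the empty carton is in the tray, three syringes are nozzle down in the cup, the one bottle found is in the bay, the lid is shut, and the latch is folded flat, judged by its stop force and pixel positions because my picture views had run out.

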